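Dry-fit the figure and its pedestal on the banding wheel

ROBOT

A 6-joint arm with a two-finger parallel gripper is mounted at the origin on the work surface. World frame = base frame: x ahead of the robot, y to its left, z up, the work surface at z = 0. Lengths are in mm, angles in rad, forces in N, time in s.
With the tool pointing down it reaches from about 350 to 975 mm from the base axis. Payload 7.1 kg.
Tool frame: the origin (TCP) lies between the finger pads; the fingertips stand 8 mm ahead of it and the grasp point (between the pads) lies 11 mm behind it; x points along the fingers, y is the direction in which the jaws open and shut, and the axes are right-handed (so a half turn about x gives the same grasp; the last joint's range is limited). The gripper opens to 88 mm and grips with 3 to 60 N. Pads are 20 mm wide; open, the fingers measure 115 mm over their backs; the gripper's body (75 mm by 178 mm) begins 61 mm behind the grasp point.
Start: joints at [-1.212, 0.423, 1.63, -0, 1.089, -0.019], TCP at [230.564, -580.9, 230.675] pointing down, gripper open.
Joint ranges: [-3, 3], [-0.9, 2.11], [0.09, 2.58], [-1.31, 4.45], [0.11, 2.69], [-2.54, 2.54]. Speed limits (rad/s): [2.39, 2.39, 3.01, 3.14, 3.14, 3.14].

INTERFACE

Orientations are given as a rotation vector (axis times angle).
In Python, from workcell import ctrl gives the robot as it stands.
- The arm moves only by the tool apply_moves, never from a script. Its argument "increments" is a list of rows, each an object with "gripper": the opening in per cent of the stroke, from 0 (shut) to 100 (fully open); "delta_pos": the shift along the tool's x, y, z in cm, a list of three; "dr": the turn, a rotation vector about the tool's x, y, z in rad, a list of three. In form: [{"gripper": gripper, "delta_pos": [dx, dy, dz], "dr": [ax, ay, az]}, ...]. A call has exactly 5 rows; each row shifts and turns the commanded pose from where the row before left it, along the tool's axes as they then stand; what a row does not reach is not made up. A row lasts 1/12 s, in which the tool goes at most 41.7 mm and 7.16 degrees, less where a joint would pass 70% of its speed; a pose out of reach is approached as far as the arm can. A call with a gripper value outside its range is refused whole. The fingers move at their own pace and stop on an object; the grip force is fixed at half the most. Time passes only in rows, so rows that do not move let the fingers close, or fill a call up. It gives the time, the measured TCP pose, the force and the opening at its end, in the units of the state.
- ctrl.get_obs(): the state, without advancing time (a new reading comes with each control period).
- ctrl.get_image(name): name is "scene" or "top"; returns a dict with "img" (400x640x3 uint8, red, green, blue), "range_z" (400x640 float32, mm along the optical axis (not along the pixel's ray), 0 where there is no reading), "mtx" (3x3 intrinsics, pixels), "rvec" (rotation vector, rad) and "tvec" (3), from world to camera coordinates, as OpenCV has them. Camera axes: x right, y down, z forward; pixel columns grow to the right and rows downward; lengths in mm; the calibration is good to about 2 mm. A picture is of the moment at which its call begins.
- ctrl.close_job(): hands the job in, once; it reports no verdict.
The state is a dict: "t": time; "qpos": joint angles; "qvel": joint speeds; "joint_torque": joint torques, N m; "ee_pos": TCP position; "orientation": TCP orientation; "ft_force": force on the tool from outside, world axes, zero at the start; "moment": the same for the moment, N m; "width": finger opening in mm.
Only numpy, scipy, OpenCV 4.12 (cv2) and the standard library are available. Lean on these libraries where they do the work, as an engineer would, in place of code of your own. Each camera call takes 0.05 s, during which the arm holds its last target. There are 200 camera calls.

TASK

Assemble the little clay sculpture in the middle of the round banding wheel: first the square block, on it the slim column, on that the mushroom-shaped capital with its wide side up as it lies now, and last the standing figure on top. Centre each piece on the one below, set it down gently (it is brittle fired clay) and let go before fetching the next; leave the jar, spatula and plaster mould where they are.

Things in the scene. Friction and masses are not known exactly. Their poses are not given: they have to be found in the camera images.
- wheel: Banding wheel (low sculptor's turntable), dark metal, fixed, does not turn: a round flat top of 160 mm diameter with its upper face 60 mm above the table, on a stem and a smaller foot. Stands on the table to the left or the right of the work. Origin: centre of the foot's underside, at table height; the axis of the wheel is its z, upward, so the middle of its top is at z = +60 mm.
- block: Square plinth block of pale fired clay, 64 x 64 mm and 45 mm high, 0.25 to 0.5 kg, standing on the table. Origin: centre of the underside; x and y are normal to the side faces, z up.
- drum: Slim round column of pale fired clay, 48 mm diameter, 75 mm high, 0.18 to 0.35 kg, standing upright on the table. Origin: centre of the underside; z up along its axis.
- cap: Mushroom-shaped round capital of pale fired clay, 32 mm high, 0.13 to 0.25 kg, standing on its narrow end: a foot of 46 mm diameter and 12 mm height below, a disc of 68 mm diameter and 20 mm thickness above it (12 to 32 mm up), flat on top. Origin: centre of the foot's underside; z up along its axis.
- figure: Small standing figure of pale fired clay, 89 mm high, 0.1 to 0.21 kg, upright on the plywood board: a round foot of 44 mm diameter and 8 mm height, a body of 34 mm diameter from 8 to 62 mm up, with thin folded arms that stand out up to 3 mm on its front (-x) only, then a round head of 23 mm with a bun. Origin: centre of the foot's underside; z up.
- board: Plywood carrying board, fixed, 180 mm (its x) x 140 mm (its y), 15 mm thick, on which the figure stands at the start; on the side of the work opposite the wheel. Origin: centre of the underside, at table height.
- jar: Bystander: amber glass glaze jar with a black lid, 48 mm diameter, 70 mm high, standing among the pieces. Origin: centre of the underside. To be left alone.
- spatula: Bystander: wooden-handled spatula, 190 mm long, lying on the far side of the table. Origin: on the underside near its middle. To be left alone.
- mould: Bystander: white plaster mould block, 85 x 70 mm, 28 mm high, lying on the far side of the table. Origin: centre of the underside. To be left alone.
Not all that is in view belongs to the job. What is shaped like the drum but pink or red is not meant. Leave any red look-alike of the block alone.

How it is judged:
By the outcome, as a careful person would: the job done as asked, in the order asked, and still so for the second after the job is handed in, with the robot touching nothing.
It also fails if it takes over 125 s, if anything falls off the work surface, if the arm or the gripper's body presses on something with over 40 N, if the wrist force passes 120 N, or if a joint passes its speed limit or range.

## Working session

There is one attempt and no reset: what is moved stays moved. The work goes in short steps, Python scripts to look and compute and a tool call to move; the robot and the scene stay as the last step left them, time stands still between calls to the robot, and variables do not carry over. Pictures are saved under pics/ and viewed, about 12 in all and at most 16, crops included, and the job is handed in when it is done.

Besides the shell and the picture viewer there is one more tool, called as name([rows], argument=value, ...), one row to a line, values as JSON. apply_moves: Moves the arm, as the interface text tells. Its arguments: {"type":"object","properties":{"increments":{"type":"array","items":{"type":"object","properties":{"gripper":{"type":"number"},"delta_pos":{"type":"array","items":{"type":"number"}},"dr":{"type":"array","items":{"type":"number"}}}}}},"required":["increments"]}

```bash
mkdir -p pics; ls
python3 - <<'E'
from workcell import ctrl
import cv2,numpy as np
for n in("scene","top"):
    d=ctrl.get_image(n); cv2.imwrite(f"pics/{n}0.png",d["img"][:,:,::-1]); np.savez(f"{n}0.npz",**d)
    R=cv2.Rodrigues(d["rvec"])[0]; print(n,d["mtx"].tolist(),(-R.T@d["tvec"].ravel()).round(1),R.round(3).tolist())
o=ctrl.get_obs(); print(o)
E
```

```text
pics
scene [[375.9262590884258, 0.0, 322.6355899269631], [0.0, 375.9262590884258, 193.27260927443047], [0.0, 0.0, 1.0]] [937.5 582.9 741.5] [[-0.848, 0.529, -0.005], [0.385, 0.61, -0.693], [-0.364, -0.59, -0.721]]
top [[497.3165131742908, 0.0, 306.0441069435956], [0.0, 497.3165131742908, 190.56593907697766], [0.0, 0.0, 1.0]] [ 498.9   -8.  1108.9] [[0.002, -1.0, -0.024], [-0.996, -0.0, -0.093], [0.093, 0.024, -0.995]]
{'t': 0.1, 'qpos': array([-1.21200397e+00,  4.23777955e-01,  1.63056255e+00,  2.21052374e-05,
        1.08857129e+00, -1.89782926e-02]), 'qvel': array([-0.0003096 , -0.00117222, -0.00117068,  0.00112175, -0.00135633,
       -0.00050022]), 'joint_torque': array([-1.68276922e-03, -5.45615458e+01, -2.74324948e+01,  6.44665654e-02,
        1.88346236e-02, -1.01029457e-05]), 'ee_pos': array([ 230.41212123, -580.48572021,  229.99100663]), 'orientation': array([ 2.01512042,  0.38658532, -2.01553849]), 'ft_force': array([ 0.35494035, -0.21787149,  0.01498042]), 'moment': array([-0.08676788, -0.03706557, -0.01381532]), 'width': 87.75897211377898}
```

View pics/scene0.png

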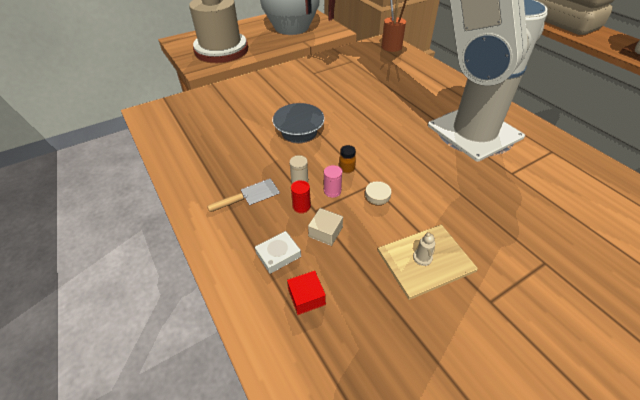

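View pics/top0.png

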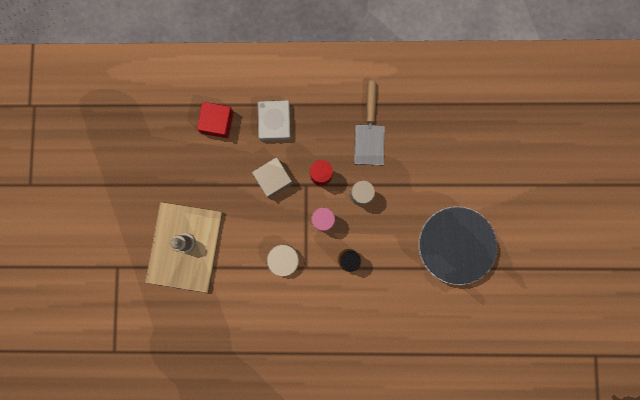

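Top view: the wheel is at (458,246), the pale block at (272,178), the pale drum at (363,192), the cap at (283,261) and the figure at (182,242) on the board. Possible mix-ups:
- **Drum:** red cylinder (321,172), pink cylinder (323,219) and jar (350,261).
- **Block:** red block (215,120) and white mould (274,121).

I choose the pale ones and will measure them from both views.

```bash
cat > h.py <<'E'
import cv2,numpy as np
from workcell import ctrl
def cam(d):
    R=cv2.Rodrigues(d["rvec"])[0]; return d["mtx"],R,-R.T@np.ravel(d["tvec"])
def cloud(d):
    K,R,C=cam(d); h,w=d["range_z"].shape; u,v=np.meshgrid(np.arange(w),np.arange(h))
    r=np.stack([(u-K[0,2])/K[0,0],(v-K[1,2])/K[1,1],np.ones_like(u)],-1)
    P=(r*d["range_z"][...,None])@R+C; P[d["range_z"]<=0]=np.nan; return P
def ray(d,u,v,z):
    K,R,C=cam(d); g=R.T@np.array([(u-K[0,2])/K[0,0],(v-K[1,2])/K[1,1],1]); return C+g*(z-C[2])/g[2]
def proj(d,p): return cv2.projectPoints(np.float64(p).reshape(-1,3),d["rvec"],d["tvec"],d["mtx"],None)[0].reshape(-1,2)
def grab(n): return dict(ctrl.get_image(n))
def face(d,xy,rad,zlo,zhi):
    """contour of pixels whose height is in [zlo,zhi] near xy -> world contour on median plane"""
    P=cloud(d); m=(np.hypot(P[...,0]-xy[0],P[...,1]-xy[1])<rad)&(P[...,2]>zlo)&(P[...,2]<zhi)
    z=np.median(P[...,2][m]); c=max(cv2.findContours(m.astype(np.uint8),0,1)[0],key=cv2.contourArea).reshape(-1,2)
    W=np.array([ray(d,u,v,z)[:2] for u,v in c],np.float32); return z,W,m.sum()
def report(d,xy,rad,zlo,zhi,sq=False):
    z,W,n=face(d,xy,rad,zlo,zhi)
    if sq:
        r=cv2.minAreaRect(W); return "z%.1f n%d c(%.1f,%.1f) size(%.1f,%.1f) ang%.1f"%(z,n,*r[0],*r[1],r[2])
    e=cv2.fitEllipse(W); return "z%.1f n%d c(%.1f,%.1f) size(%.1f,%.1f)"%(z,n,*e[0],*e[1])
E
python3 - <<'E'
from h import *
D={n:dict(np.load(f"{n}0.npz")) for n in("top","scene")}
T=D["top"]
S={"wheel":((458,246),60,110,50,70),"block":((272,178),45,60,38,52),"drum":((363,192),75,40,70,82),"cap":((283,261),32,50,26,38),"figfoot":((190,243),23,32,19,28),"figbody":((182,242),77,32,68,80),"fighead":((178,242),104,32,92,115),"board":((184,248),15,130,10,19),"jar":((350,261),70,40,64,76),"pink":((323,219),70,40,30,90),"red":((321,172),70,40,30,90)}
for k,(uv,z,rad,lo,hi) in S.items():
    xy=ray(T,*uv,z)[:2]
    for n in D:
        try: print(k,n,report(D[n],xy,rad,lo,hi,k in("block","board")))
        except Exception as e: print(k,n,"err",str(e)[:60])
P=cloud(T);print("table z",np.nanmedian(P[300:390,300:500,2]),np.nanmedian(P[50:90,50:180,2]));P=cloud(D["scene"]);print(np.nanmedian(P[300:380,400:600,2]))
a=cv2.resize(T["img"][140:290,140:400,::-1],None,fx=3,fy=3,interpolation=cv2.INTER_CUBIC);cv2.imwrite("pics/crop1.png",a)
E
```

```text
wheel top z59.8 n4798 c(483.8,-299.1) size(159.6,160.7)
wheel scene z58.9 n1302 c(485.5,-293.1) size(158.8,166.7)
block top z45.0 n872 c(629.2,91.5) size(64.4,63.8) ang31.9
block scene z43.9 n584 c(630.3,96.1) size(68.2,65.0) ang31.8
drum top z74.8 n402 c(594.2,-101.7) size(45.1,46.1)
drum scene z74.0 n177 c(594.5,-98.6) size(45.1,48.1)
cap top z31.9 n776 c(450.2,67.7) size(65.5,65.6)
cap scene z30.9 n391 c(450.8,71.4) size(65.5,68.0)
figfoot top z22.7 n105 c(486.8,284.9) size(40.1,44.7)
figfoot scene z22.4 n84 c(482.5,282.4) size(37.9,49.9)
figbody top z76.0 n109 c(486.9,282.4) size(29.8,33.5)
figbody scene z75.0 n113 c(490.0,286.9) size(30.7,34.6)
fighead top z97.2 n88 c(487.0,281.3) size(19.4,20.6)
fighead scene z96.7 n69 c(489.1,286.0) size(19.2,21.5)
board top z14.9 n4644 c(477.7,286.5) size(140.8,179.5) ang81.0
board scene z13.9 n3568 c(478.8,289.8) size(141.0,182.0) ang80.8
jar top z70.2 n338 c(450.9,-75.3) size(40.7,41.1)
jar scene z68.9 n140 c(451.8,-71.8) size(41.9,45.4)
pink top z74.9 n418 c(537.3,-18.7) size(45.8,46.6)
pink scene z70.5 n386 c(546.4,-2.6) size(48.2,92.3)
red top z74.7 n443 c(636.0,-14.7) size(46.2,50.5)
red scene z71.2 n414 c(644.5,1.6) size(47.6,88.2)
table z -0.11130591718460892 0.12854362385019158
-0.9678770392271758
```

View pics/crop1.png

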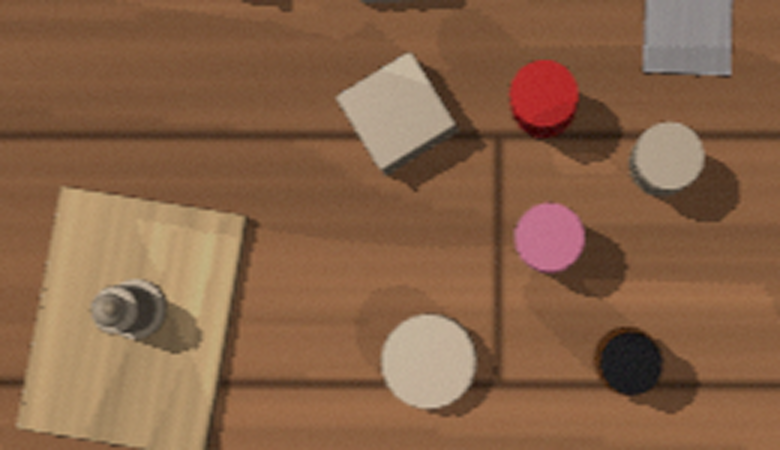

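```bash
cat >> h.py <<'E'
from scipy.spatial.transform import Rotation as Ro
def pose():
    o=ctrl.get_obs(); return np.array(o["ee_pos"]),Ro.from_rotvec(o["orientation"]).as_matrix(),o
def plan(p,yaw=None,half=True):
    """grasp-free: TCP target p mm, yaw deg of tool y; prints tool-frame delta: rotate first, then shift"""
    q,R,o=pose(); y0=np.degrees(np.arctan2(R[1,1],R[0,1]))
    if yaw is None: yaw=y0
    a=(yaw-y0+90)%180-90 if half else (yaw-y0+180)%360-180
    t=np.radians(y0+a); c,s=np.cos(t),np.sin(t)
    G=np.column_stack([[0,0,-1],[c,s,0],np.cross([0,0,-1],[c,s,0])])
    dr=Ro.from_matrix(R.T@G).as_rotvec()
    print("t%.2f tcp"%o["t"],q.round(1),"yaw %.2f"%y0,"w%.1f"%o["width"],"F",np.round(o["ft_force"],1),"q",np.round(o["qpos"],2))
    print(" dr",dr.round(4)," shift cm (axes after turn)",(G.T@(np.array(p)-q)/10).round(2),"now-axes",(R.T@(np.array(p)-q)/10).round(2))
E
python3 - <<'E'
from h import *
print(pose()[1].round(3))
plan([629,91.5,120],31.9);plan([629,91.5,120],121.9)
d=dict(np.load("scene0.npz"));a=d["img"][215:275,395:460,::-1]
a=cv2.resize(a,None,fx=9,fy=9,interpolation=cv2.INTER_CUBIC);cv2.imwrite("pics/fig.png",a)
E
```

```text
[[-0.     0.369 -0.929]
 [ 0.001 -0.929 -0.369]
 [-1.    -0.001 -0.   ]]
t0.10 tcp [ 230.4 -580.5  230. ] yaw -68.36 w87.8 F [ 0.4 -0.2  0. ] q [-1.21  0.42  1.63  0.    1.09 -0.02]
 dr [1.3918e+00 9.0000e-04 1.1000e-03]  shift cm (axes after turn) [ 11.   -69.35  35.99] now-axes [ 11.06 -47.74 -61.83]
t0.10 tcp [ 230.4 -580.5  230. ] yaw -68.36 w87.8 F [ 0.4 -0.2  0. ] q [-1.21  0.42  1.63  0.    1.09 -0.02]
 dr [-0.179  -0.0002  0.0013]  shift cm (axes after turn) [ 11.   -35.99 -69.35] now-axes [ 11.06 -47.74 -61.83]
```

View pics/fig.png

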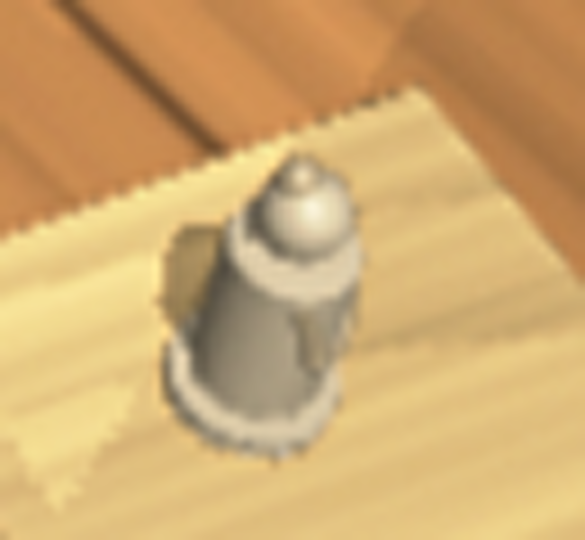

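The figure crop shows the arm edge on the right of the body (~(325,320) in the crop), so its front faces roughly +y. I'll refine that later. Now I move to the block.

apply_moves([
  {"gripper": 100, "delta_pos": [0, -1, -1.3], "dr": [0, 0, 0]},
  {"gripper": 100, "delta_pos": [0, -2, -2.6], "dr": [0, 0, 0]},
  {"gripper": 100, "delta_pos": [0, -2, -2.6], "dr": [0, 0, 0]},
  {"gripper": 100, "delta_pos": [0, -2, -2.6], "dr": [0, 0, 0]},
  {"gripper": 100, "delta_pos": [0, -2, -2.6], "dr": [0, 0, 0]},
])

```text
t: 0.52
ee_pos: [306.6, -451.8, 230.3]
orientation: [2.015, 0.386, -2.016]
ft_force: [0.4, 0.7, 0.7]
width: 88.1
```

apply_moves([
  {"gripper": 100, "delta_pos": [0, -2, -2.6], "dr": [0, 0, 0]},
  {"gripper": 100, "delta_pos": [0, -2, -2.6], "dr": [0, 0, 0]},
  {"gripper": 100, "delta_pos": [0, -2, -2.6], "dr": [0, 0, 0]},
  {"gripper": 100, "delta_pos": [0, -2, -2.6], "dr": [0, 0, 0]},
  {"gripper": 100, "delta_pos": [0, -2, -2.6], "dr": [0, 0, 0]},
])

```text
t: 0.93
ee_pos: [390.4, -310.7, 230.6]
orientation: [2.015, 0.386, -2.015]
ft_force: [1.1, -1.5, -0.0]
width: 87.5
```

apply_moves([
  {"gripper": 100, "delta_pos": [0, -2, -2.6], "dr": [0, 0, 0]},
  {"gripper": 100, "delta_pos": [0, -2, -2.6], "dr": [0, 0, 0]},
  {"gripper": 100, "delta_pos": [0, -2, -2.6], "dr": [0, 0, 0]},
  {"gripper": 100, "delta_pos": [0, -2, -2.6], "dr": [0, 0, 0]},
  {"gripper": 100, "delta_pos": [0, -2, -2.6], "dr": [0, 0, 0]},
])

```text
t: 1.35
ee_pos: [474.1, -169.9, 230.6]
orientation: [2.014, 0.386, -2.015]
ft_force: [0.0, -0.9, 0.0]
width: 87.8
```

apply_moves([
  {"gripper": 100, "delta_pos": [0, -2, -2.6], "dr": [0, 0, 0]},
  {"gripper": 100, "delta_pos": [0, -2, -2.6], "dr": [0, 0, 0]},
  {"gripper": 100, "delta_pos": [0, -2, -2.6], "dr": [0, 0, 0]},
  {"gripper": 100, "delta_pos": [0, -2, -2.6], "dr": [0, 0, 0]},
  {"gripper": 100, "delta_pos": [0, -2, -2.6], "dr": [0, 0, 0]},
])

```text
t: 1.77
ee_pos: [557.8, -29.1, 230.5]
orientation: [2.014, 0.386, -2.015]
ft_force: [0.1, -0.2, -0.0]
width: 87.7
```

apply_moves([
  {"gripper": 100, "delta_pos": [0, -2, -2.6], "dr": [0, 0, 0]},
  {"gripper": 100, "delta_pos": [0, -2, -2.6], "dr": [0, 0, 0]},
  {"gripper": 100, "delta_pos": [0, -2, -2.6], "dr": [0, 0, 0]},
  {"gripper": 100, "delta_pos": [0, -0.7, -0.7], "dr": [-0.09, 0, 0]},
  {"gripper": 100, "delta_pos": [0, 0, 0], "dr": [-0.089, 0, 0]},
])

```text
t: 2.18
ee_pos: [612.5, 65.7, 230.2]
orientation: [1.902, 0.552, -1.902]
ft_force: [-0.4, 0.3, 0.4]
width: 87.8
```

```bash
python3 -c "
from h import *
plan([629,92.5,14],121.9)"
```

```text
t2.18 tcp [612.5  65.7 230.2] yaw -57.69 w87.8 F [-0.4  0.3  0.4] q [0.09 0.41 1.65 0.   1.08 1.09]
 dr [ 0.0071 -0.0001  0.0007]  shift cm (axes after turn) [21.62 -1.41 -2.82] now-axes [21.62 -1.37 -2.82]
```

apply_moves([
  {"gripper": 100, "delta_pos": [0, -1.4, -2.82], "dr": [0.007, 0, 0]},
  {"gripper": 100, "delta_pos": [3, 0, 0], "dr": [0, 0, 0]},
  {"gripper": 100, "delta_pos": [3, 0, 0], "dr": [0, 0, 0]},
  {"gripper": 100, "delta_pos": [3, 0, 0], "dr": [0, 0, 0]},
  {"gripper": 100, "delta_pos": [3, 0, 0], "dr": [0, 0, 0]},
])

```text
t: 2.6
ee_pos: [627.9, 90.0, 109.4]
orientation: [1.91, 0.54, -1.911]
ft_force: [0.3, -1.0, 0.5]
width: 88.0
```

```bash
python3 -c "
from h import *
plan([629,92.5,14],121.9)
a=grab('top')['img'][100:240,200:360,::-1];b=grab('scene')['img'][170:290,250:400,::-1]
f=lambda x:cv2.resize(x,(480,420),interpolation=cv2.INTER_CUBIC)
cv2.imwrite('pics/g1.png',np.vstack([f(a),f(b)])[:,:,:][:].copy() if 0 else np.hstack([cv2.resize(a,(400,350)),cv2.resize(b,(400,350))]))"
```

```text
t2.60 tcp [627.9  90.  109.4] yaw -58.47 w88.0 F [ 0.3 -1.   0.5] q [0.12 0.59 1.68 0.   0.88 1.14]
 dr [-0.0064  0.0001  0.0002]  shift cm (axes after turn) [ 9.54 -0.16 -0.23] now-axes [ 9.54 -0.16 -0.23]
```

View pics/g1.png

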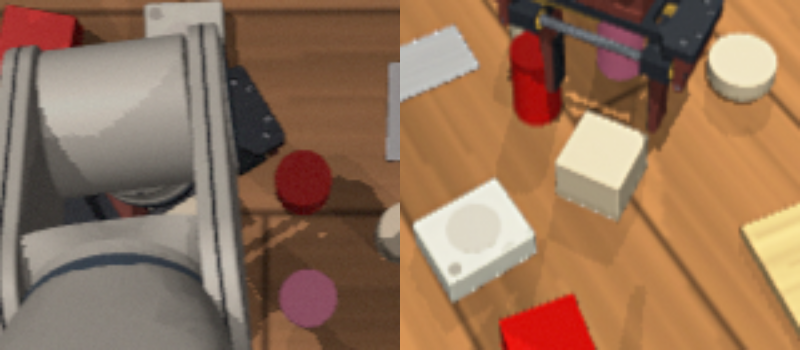

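The top view is covered by the arm. The scene view (right half) shows the jaws square to the pale block at (600,165), with open space on both sides. Descending.

apply_moves([
  {"gripper": 100, "delta_pos": [2.5, 0, 0], "dr": [0, 0, 0]},
  {"gripper": 100, "delta_pos": [2.5, 0, 0], "dr": [0, 0, 0]},
  {"gripper": 100, "delta_pos": [2, 0, 0], "dr": [0, 0, 0]},
  {"gripper": 100, "delta_pos": [0, 0, 0], "dr": [0, 0, 0]},
  {"gripper": 100, "delta_pos": [0, 0, 0], "dr": [0, 0, 0]},
])

```text
t: 3.12
ee_pos: [628.7, 89.3, 41.4]
orientation: [1.91, 0.539, -1.911]
ft_force: [-0.3, -1.0, 0.7]
width: 88.0
```

```bash
python3 -c "
from h import *
plan([629,92.5,14],121.9)"
```

```text
t3.12 tcp [628.7  89.3  41.4] yaw -58.49 w88.0 F [-0.3 -1.   0.7] q [0.12 0.69 1.69 0.   0.76 1.14]
 dr [-0.0069  0.0006  0.0004]  shift cm (axes after turn) [ 2.74 -0.25 -0.2 ] now-axes [ 2.74 -0.25 -0.2 ]
```

apply_moves([
  {"gripper": 100, "delta_pos": [1, -0.25, -0.2], "dr": [-0.007, 0, 0]},
  {"gripper": 100, "delta_pos": [1, 0, 0], "dr": [0, 0, 0]},
  {"gripper": 100, "delta_pos": [0.7, 0, 0], "dr": [0, 0, 0]},
  {"gripper": 60, "delta_pos": [0, 0, 0], "dr": [0, 0, 0]},
  {"gripper": 60, "delta_pos": [0, 0, 0], "dr": [0, 0, 0]},
])

```text
t: 3.53
ee_pos: [628.9, 92.2, 13.3]
orientation: [1.905, 0.545, -1.907]
ft_force: [-0.6, 0.2, 0.2]
width: 77.9
```

apply_moves([
  {"gripper": 60, "delta_pos": [0, 0, 0], "dr": [0, 0, 0]},
  {"gripper": 60, "delta_pos": [0, 0, 0], "dr": [0, 0, 0]},
  {"gripper": 60, "delta_pos": [0, 0, 0], "dr": [0, 0, 0]},
  {"gripper": 60, "delta_pos": [0, 0, 0], "dr": [0, 0, 0]},
  {"gripper": 60, "delta_pos": [0, 0, 0], "dr": [0, 0, 0]},
])

```text
t: 3.95
ee_pos: [629.5, 92.2, 14.1]
orientation: [1.907, 0.545, -1.906]
ft_force: [0.2, 0.1, 1.8]
width: 64.1
```

```bash
python3 -c "
from h import *
plan([629,92.5,14],121.9)
d=grab('scene');print(report(d,(629,93),60,38,52,True))"
```

```text
t3.95 tcp [629.5  92.2  14.1] yaw -58.10 w64.1 F [0.2 0.1 1.8] q [ 0.13  0.73  1.69 -0.    0.72  1.14]
 dr [-0.     -0.0006 -0.0003]  shift cm (axes after turn) [ 0.01 -0.05  0.02] now-axes [ 0.01 -0.05  0.02]
z44.0 n482 c(639.7,99.4) size(50.7,87.3) ang30.1
```

apply_moves([
  {"gripper": 60, "delta_pos": [-1, 0, 0], "dr": [0, 0, 0]},
  {"gripper": 60, "delta_pos": [-3, 0, 0], "dr": [0, 0, 0]},
  {"gripper": 60, "delta_pos": [-3, 0, 0], "dr": [0, 0, 0]},
  {"gripper": 60, "delta_pos": [-3, 0, 0], "dr": [0, 0, 0]},
  {"gripper": 60, "delta_pos": [-1.6, 0, 0], "dr": [0, 0, 0]},
])

```text
t: 4.42
ee_pos: [630.2, 92.3, 133.3]
orientation: [1.909, 0.544, -1.903]
ft_force: [0.3, -0.5, -3.3]
width: 64.0
```

```bash
python3 -c "
from h import *
plan([484,-298,130],121.9)"
```

```text
t4.42 tcp [630.2  92.3 133.3] yaw -58.10 w64.0 F [ 0.3 -0.5 -3.3] q [0.13 0.56 1.67 0.   0.92 1.14]
 dr [ 0.     -0.0029 -0.0013]  shift cm (axes after turn) [ 0.33 25.41 33.04] now-axes [ 0.27 25.41 33.04]
```

apply_moves([
  {"gripper": 60, "delta_pos": [0, 0.7, 0.9], "dr": [0, 0, 0]},
  {"gripper": 60, "delta_pos": [0, 1.4, 1.8], "dr": [0, 0, 0]},
  {"gripper": 60, "delta_pos": [0, 1.4, 1.8], "dr": [0, 0, 0]},
  {"gripper": 60, "delta_pos": [0, 1.4, 1.8], "dr": [0, 0, 0]},
  {"gripper": 60, "delta_pos": [0, 1.4, 1.8], "dr": [0, 0, 0]},
])

```text
t: 4.83
ee_pos: [591.5, -5.5, 128.2]
orientation: [1.904, 0.546, -1.909]
ft_force: [0.4, -0.1, -4.3]
width: 63.7
```

apply_moves([
  {"gripper": 60, "delta_pos": [0, 1.4, 1.8], "dr": [0, 0, 0]},
  {"gripper": 60, "delta_pos": [0, 1.4, 1.8], "dr": [0, 0, 0]},
  {"gripper": 60, "delta_pos": [0, 1.4, 1.8], "dr": [0, 0, 0]},
  {"gripper": 60, "delta_pos": [0, 1.4, 1.8], "dr": [0, 0, 0]},
  {"gripper": 60, "delta_pos": [0, 1.4, 1.8], "dr": [0, 0, 0]},
])

```text
t: 5.25
ee_pos: [552.0, -112.4, 128.2]
orientation: [1.904, 0.546, -1.91]
ft_force: [-0.2, -0.7, -3.0]
width: 63.9
```

apply_moves([
  {"gripper": 60, "delta_pos": [0, 1.4, 1.8], "dr": [0, 0, 0]},
  {"gripper": 60, "delta_pos": [0, 1.4, 1.8], "dr": [0, 0, 0]},
  {"gripper": 60, "delta_pos": [0, 1.4, 1.8], "dr": [0, 0, 0]},
  {"gripper": 60, "delta_pos": [0, 1.4, 1.8], "dr": [0, 0, 0]},
  {"gripper": 60, "delta_pos": [0, 1.4, 1.8], "dr": [0, 0, 0]},
])

```text
t: 5.67
ee_pos: [512.6, -219.0, 128.3]
orientation: [1.905, 0.547, -1.909]
ft_force: [1.4, 0.7, -4.2]
width: 63.9
```

apply_moves([
  {"gripper": 60, "delta_pos": [0, 1.4, 1.8], "dr": [0, 0, 0]},
  {"gripper": 60, "delta_pos": [0, 1.4, 1.8], "dr": [0, 0, 0]},
  {"gripper": 60, "delta_pos": [0, 1.4, 1.8], "dr": [0, 0, 0]},
  {"gripper": 60, "delta_pos": [0, 0.9, 1.2], "dr": [0, 0, 0]},
  {"gripper": 60, "delta_pos": [0, 0, 0], "dr": [0, 0, 0]},
])

```text
t: 6.08
ee_pos: [483.3, -298.4, 128.4]
orientation: [1.906, 0.544, -1.91]
ft_force: [0.5, 0.6, -3.7]
width: 64.1
```

```bash
python3 -c "
from h import *
plan([484,-298,74],121.9)
d=grab('scene');a=d['img'][70:200,220:420,::-1];cv2.imwrite('pics/p1.png',cv2.resize(a,None,fx=4,fy=4))
d=grab('top');print(report(d,(484,-298),110,54,66))"
```

```text
t6.08 tcp [ 483.3 -298.4  128.4] yaw -58.25 w64.1 F [ 0.5  0.6 -3.7] q [-0.57  0.48  1.82 -0.    0.84  0.44]
 dr [-0.0026  0.0016  0.0016]  shift cm (axes after turn) [ 5.44  0.   -0.08] now-axes [ 5.44  0.01 -0.09]
z59.8 n1912 c(489.6,-289.7) size(134.4,150.0)
```

View pics/p1.png

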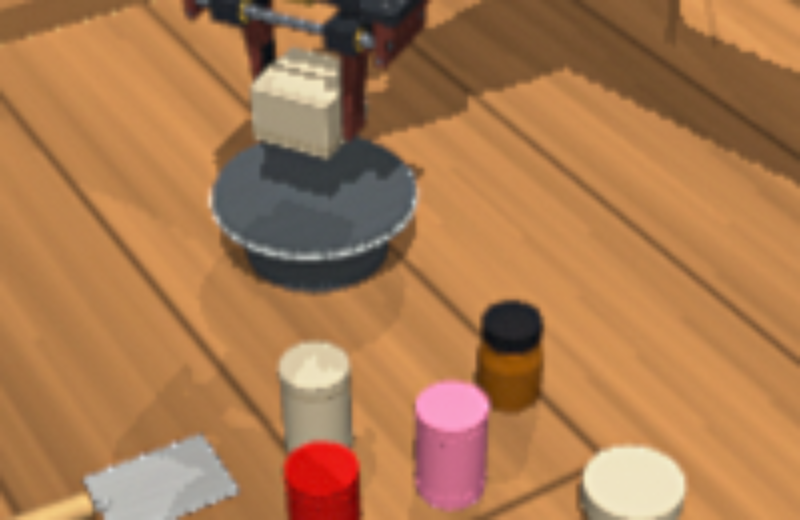

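The block hangs level over the wheel in the jaws ((300,105) in the crop). Lowering.

apply_moves([
  {"gripper": 60, "delta_pos": [1.5, 0, -0.08], "dr": [0, 0, 0]},
  {"gripper": 60, "delta_pos": [2, 0, 0], "dr": [0, 0, 0]},
  {"gripper": 60, "delta_pos": [1, 0, 0], "dr": [0, 0, 0]},
  {"gripper": 60, "delta_pos": [0.4, 0, 0], "dr": [0, 0, 0]},
  {"gripper": 60, "delta_pos": [0, 0, 0], "dr": [0, 0, 0]},
])

```text
t: 6.6
ee_pos: [485.7, -294.7, 79.4]
orientation: [1.905, 0.548, -1.909]
ft_force: [0.7, 0.0, -4.0]
width: 64.0
```

apply_moves([
  {"gripper": 60, "delta_pos": [0.1, 0, 0], "dr": [0, 0, 0]},
  {"gripper": 60, "delta_pos": [0.1, 0, 0], "dr": [0, 0, 0]},
  {"gripper": 60, "delta_pos": [0.1, 0, 0], "dr": [0, 0, 0]},
  {"gripper": 60, "delta_pos": [0.05, 0, 0], "dr": [0, 0, 0]},
  {"gripper": 60, "delta_pos": [0, 0, 0], "dr": [0, 0, 0]},
])

```text
t: 7.02
ee_pos: [486.6, -295.9, 77.5]
orientation: [1.907, 0.544, -1.906]
ft_force: [0.2, -0.3, -3.4]
width: 63.9
```

```bash
cat >> h.py <<'E'
def steady(n=4):
    out=[]
    for i in range(n): out.append(pose()); ctrl.get_image("scene")
    P=np.array([o[0] for o in out]); print("pos mean",P.mean(0).round(2),"sd",P.std(0).round(2),"Fz",np.round([o[2]["ft_force"][2] for o in out],1)); return P.mean(0)
E
python3 -c "
from h import *
steady(5)
plan([484,-298,74],121.9)"
```

```text
pos mean [ 486.6  -295.9    77.44] sd [0.04 0.01 0.05] Fz [-3.4 -3.2 -4.8 -3.3 -3.4]
t7.27 tcp [ 486.5 -295.9   77.3] yaw -58.10 w63.9 F [ 0.2 -0.  -3.9] q [-0.57  0.56  1.84  0.    0.74  0.45]
 dr [-0.     -0.0001 -0.0002]  shift cm (axes after turn) [0.33 0.05 0.33] now-axes [0.33 0.05 0.33]
```

apply_moves([
  {"gripper": 60, "delta_pos": [0, 0.05, 0.3], "dr": [0, 0, 0]},
  {"gripper": 60, "delta_pos": [0, 0, 0], "dr": [0, 0, 0]},
  {"gripper": 60, "delta_pos": [0.1, 0, 0], "dr": [0, 0, 0]},
  {"gripper": 60, "delta_pos": [0.1, 0, 0], "dr": [0, 0, 0]},
  {"gripper": 60, "delta_pos": [0, 0, 0], "dr": [0, 0, 0]},
])

```text
t: 7.68
ee_pos: [484.1, -297.8, 74.9]
orientation: [1.906, 0.545, -1.907]
ft_force: [0.1, 0.7, -3.1]
width: 63.9
```

```bash
python3 -c "
from h import *
steady(2)
plan([484,-298,74],121.9)"
```

```text
pos mean [ 484.1  -297.76   74.97] sd [0.02 0.01 0.04] Fz [-3.1 -3.7]
t7.78 tcp [ 484.1 -297.8   75.1] yaw -58.10 w63.8 F [ 0.2  1.  -2.7] q [-0.57  0.56  1.84  0.    0.73  0.44]
 dr [0.     0.0001 0.0002]  shift cm (axes after turn) [0.11 0.01 0.03] now-axes [0.11 0.01 0.03]
```

apply_moves([
  {"gripper": 60, "delta_pos": [0.04, 0, 0], "dr": [0, 0, 0]},
  {"gripper": 60, "delta_pos": [0.04, 0, 0], "dr": [0, 0, 0]},
  {"gripper": 60, "delta_pos": [0.03, 0, 0], "dr": [0, 0, 0]},
  {"gripper": 60, "delta_pos": [0, 0, 0], "dr": [0, 0, 0]},
  {"gripper": 60, "delta_pos": [0, 0, 0], "dr": [0, 0, 0]},
])

```text
t: 8.2
ee_pos: [484.2, -297.8, 74.1]
orientation: [1.906, 0.545, -1.906]
ft_force: [0.9, 0.1, -3.9]
width: 63.8
```

apply_moves([
  {"gripper": 60, "delta_pos": [0.03, 0, 0], "dr": [0, 0, 0]},
  {"gripper": 60, "delta_pos": [0, 0, 0], "dr": [0, 0, 0]},
  {"gripper": 60, "delta_pos": [0, 0, 0], "dr": [0, 0, 0]},
  {"gripper": 60, "delta_pos": [0, 0, 0], "dr": [0, 0, 0]},
  {"gripper": 60, "delta_pos": [0, 0, 0], "dr": [0, 0, 0]},
])

```text
t: 8.62
ee_pos: [484.2, -297.8, 74.0]
orientation: [1.906, 0.545, -1.906]
ft_force: [-2.7, 0.6, 3.0]
width: 64.0
```

Contact: Fz went from -4 to +3 N. Releasing and rising.

apply_moves([
  {"gripper": 74, "delta_pos": [0, 0, 0], "dr": [0, 0, 0]},
  {"gripper": 80, "delta_pos": [0, 0, 0], "dr": [0, 0, 0]},
  {"gripper": 100, "delta_pos": [0, 0, 0], "dr": [0, 0, 0]},
  {"gripper": 100, "delta_pos": [0, 0, 0], "dr": [0, 0, 0]},
  {"gripper": 100, "delta_pos": [0, 0, 0], "dr": [0, 0, 0]},
])

```text
t: 9.03
ee_pos: [484.3, -297.9, 73.8]
orientation: [1.906, 0.545, -1.906]
ft_force: [-0.1, 0.4, 0.0]
width: 86.4
```

apply_moves([
  {"gripper": 100, "delta_pos": [-0.5, 0, 0], "dr": [0, 0, 0]},
  {"gripper": 100, "delta_pos": [-1.5, 0, 0], "dr": [0, 0, 0]},
  {"gripper": 100, "delta_pos": [-3, 0, 0], "dr": [0, 0, 0]},
  {"gripper": 100, "delta_pos": [-3, 0, 0], "dr": [0, 0, 0]},
  {"gripper": 100, "delta_pos": [-2, 0, 0], "dr": [0, 0, 0]},
])

```text
t: 9.45
ee_pos: [484.9, -298.2, 176.5]
orientation: [1.907, 0.543, -1.904]
ft_force: [0.4, -0.0, 0.6]
width: 87.7
```

```bash
python3 -c "
from h import *
plan([594.5,-100.5,170],121.9)
plan([594.5,-100.5,170],150)"
```

```text
t9.45 tcp [ 484.9 -298.2  176.5] yaw -58.10 w87.7 F [ 0.4 -0.   0.6] q [-0.57  0.41  1.8   0.    0.93  0.44]
 dr [ 0.0001 -0.001  -0.002 ]  shift cm (axes after turn) [  0.65 -10.99 -19.76] now-axes [  0.65 -10.99 -19.76]
t9.45 tcp [ 484.9 -298.2  176.5] yaw -58.10 w87.7 F [ 0.4 -0.   0.6] q [-0.57  0.41  1.8   0.    0.93  0.44]
 dr [-0.4904 -0.0005 -0.0022]  shift cm (axes after turn) [  0.65  -0.39 -22.61] now-axes [  0.65 -10.99 -19.76]
```

apply_moves([
  {"gripper": 100, "delta_pos": [0, -1.1, -2], "dr": [0, 0, 0]},
  {"gripper": 100, "delta_pos": [0, -1.4, -2.5], "dr": [0, 0, 0]},
  {"gripper": 100, "delta_pos": [0, -1.4, -2.5], "dr": [0, 0, 0]},
  {"gripper": 100, "delta_pos": [0, -1.4, -2.5], "dr": [0, 0, 0]},
  {"gripper": 100, "delta_pos": [0, -1.4, -2.5], "dr": [0, 0, 0]},
])

```text
t: 9.87
ee_pos: [551.2, -176.4, 174.4]
orientation: [1.907, 0.544, -1.906]
ft_force: [-0.2, 0.1, 0.0]
width: 88.1
```

apply_moves([
  {"gripper": 100, "delta_pos": [0, -1.4, -2.5], "dr": [0, 0, 0]},
  {"gripper": 100, "delta_pos": [0, -1.4, -2.5], "dr": [0, 0, 0]},
  {"gripper": 100, "delta_pos": [0, -1, -1.8], "dr": [0, 0, 0]},
  {"gripper": 100, "delta_pos": [0, 0, 0], "dr": [0, 0, 0]},
  {"gripper": 100, "delta_pos": [0, 0, 0], "dr": [0, 0, 0]},
])

```text
t: 10.28
ee_pos: [588.6, -108.5, 174.0]
orientation: [1.905, 0.547, -1.905]
ft_force: [0.2, 0.1, 0.0]
width: 87.3
```

```bash
python3 -c "
from h import *
plan([594.5,-100.5,39],121.9)
T=grab('top');S=grab('scene')
for n,d in(('top',T),('scene',S)):
  print(n,'block',report(d,(484,-298),60,98,112,True),'drum',report(d,(594,-101),40,70,82)); 
  print('  wheel',report(d,(484,-298),110,50,70))
a=T['img'][190:300,400:520,::-1];b=S['img'][70:200,230:370,::-1];cv2.imwrite('pics/p2.png',np.hstack([cv2.resize(a,(400,367)),cv2.resize(b,(395,367))]))
"
```

```text
t10.28 tcp [ 588.6 -108.5  174. ] yaw -57.97 w87.3 F [0.2 0.1 0. ] q [-0.2   0.45  1.73 -0.    0.96  0.81]
 dr [ 0.0023  0.     -0.0002]  shift cm (axes after turn) [13.5  -0.37 -0.93] now-axes [13.5  -0.37 -0.93]
  return _methods._mean(a, axis=axis, dtype=dtype,
  ret = ret.dtype.type(ret / rcount)
Traceback (most recent call last):
  File "h.py", line 19, in report
    z,W,n=face(d,xy,rad,zlo,zhi)
          ~~~~^^^^^^^^^^^^^^^^^^
  File "h.py", line 16, in face
    z=np.median(P[...,2][m]); c=max(cv2.findContours(m.astype(np.uint8),0,1)[0],key=cv2.contourArea).reshape(-1,2)
                                ~~~^^^^^^^^^^^^^^^^^^^^^^^^^^^^^^^^^^^^^^^^^^^^^^^^^^^^^^^^^^^^^^^^^
ValueError: max() iterable argument is empty
```

```bash
python3 -W ignore - <<'E'
from h import *
T=grab('top');S=grab('scene')
def rp(*a):
    try: return report(*a)
    except Exception as e: return "none"
for n,d in(('top',T),('scene',S)):
  print(n,'block',rp(d,(484,-298),60,98,112,True),'drum',rp(d,(594,-101),40,70,82)); 
P=cloud(T);
a=T['img'][190:300,400:520,::-1];b=S['img'][70:200,230:370,::-1];cv2.imwrite('pics/p2.png',np.hstack([cv2.resize(a,(400,367)),cv2.resize(b,(395,367))]))
E
```

```text
top block z104.8 n821 c(484.8,-297.1) size(64.5,64.4) ang31.6 drum none
scene block z103.8 n198 c(505.2,-279.3) size(26.3,66.7) ang31.8 drum z73.7 n177 c(593.9,-98.9) size(44.8,48.4)
```

View pics/p2.png

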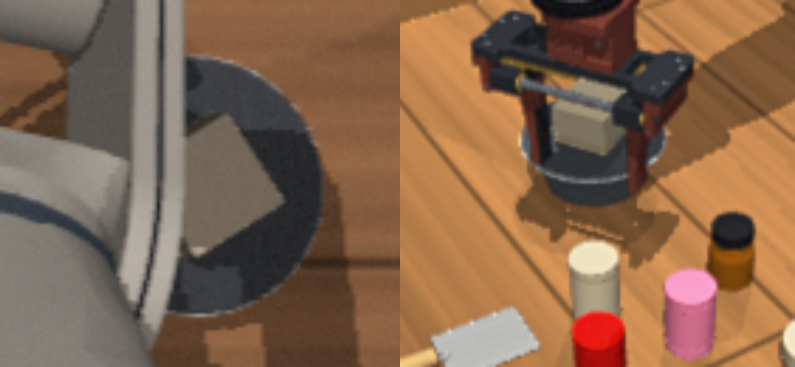

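The block stands on the wheel about 2 mm from its centre. The drum is untouched. Now the drum.

apply_moves([
  {"gripper": 100, "delta_pos": [0, -0.35, -0.9], "dr": [0, 0, 0]},
  {"gripper": 100, "delta_pos": [2, 0, 0], "dr": [0, 0, 0]},
  {"gripper": 100, "delta_pos": [2, 0, 0], "dr": [0, 0, 0]},
  {"gripper": 100, "delta_pos": [2, 0, 0], "dr": [0, 0, 0]},
  {"gripper": 100, "delta_pos": [0, 0, 0], "dr": [0, 0, 0]},
])

```text
t: 10.9
ee_pos: [591.8, -101.3, 110.4]
orientation: [1.903, 0.547, -1.913]
ft_force: [-1.0, 0.1, 0.2]
width: 87.3
```

```bash
python3 -c "
from h import *
plan([594.3,-101,39],121.9)
b=grab('scene')['img'][100:230,230:400,::-1];cv2.imwrite('pics/d1.png',cv2.resize(b,None,fx=4,fy=4))"
```

```text
t10.90 tcp [ 591.8 -101.3  110.4] yaw -58.15 w87.3 F [-1.   0.1  0.2] q [-0.19  0.55  1.76  0.    0.85  0.83]
 dr [-0.0008  0.0043  0.0041]  shift cm (axes after turn) [ 7.14  0.11 -0.23] now-axes [ 7.13  0.13 -0.26]
```

View pics/d1.png

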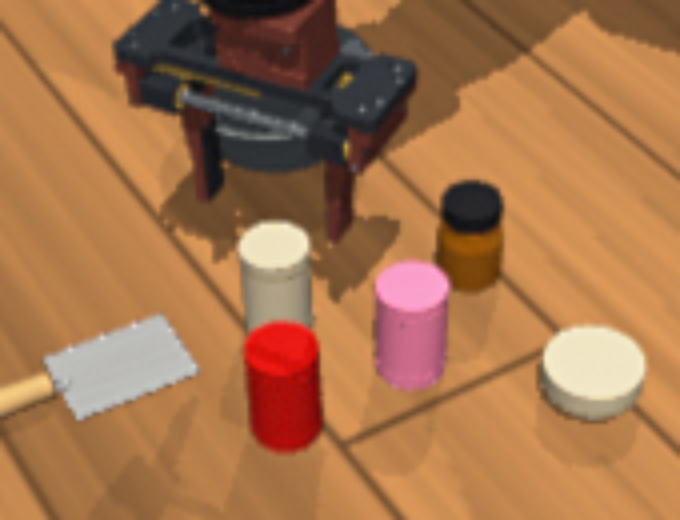

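The fingers are above and on both sides of the pale drum (275,270 in the crop), and the pink and red cylinders are clear. Descending and gripping.

apply_moves([
  {"gripper": 100, "delta_pos": [1.5, 0.1, -0.2], "dr": [0, 0, 0]},
  {"gripper": 100, "delta_pos": [2.5, 0, 0], "dr": [0, 0, 0]},
  {"gripper": 100, "delta_pos": [2, 0, 0], "dr": [0, 0, 0]},
  {"gripper": 100, "delta_pos": [1, 0, 0], "dr": [0, 0, 0]},
  {"gripper": 100, "delta_pos": [0, 0, 0], "dr": [0, 0, 0]},
])

```text
t: 11.37
ee_pos: [595.6, -101.3, 42.7]
orientation: [1.905, 0.546, -1.909]
ft_force: [0.2, 0.3, -0.5]
width: 88.0
```

```bash
python3 -c "
from h import *
plan([594.3,-101,39],121.9)"
```

```text
t11.37 tcp [ 595.6 -101.3   42.7] yaw -58.12 w88.0 F [ 0.2  0.3 -0.5] q [-0.19  0.65  1.77  0.    0.72  0.83]
 dr [-0.0003  0.0018  0.0017]  shift cm (axes after turn) [ 0.37 -0.1   0.09] now-axes [ 0.37 -0.09  0.09]
```

apply_moves([
  {"gripper": 100, "delta_pos": [0.35, -0.1, 0.1], "dr": [0, 0, 0]},
  {"gripper": 100, "delta_pos": [0, 0, 0], "dr": [0, 0, 0]},
  {"gripper": 75, "delta_pos": [0, 0, 0], "dr": [0, 0, 0]},
  {"gripper": 60, "delta_pos": [0, 0, 0], "dr": [0, 0, 0]},
  {"gripper": 40, "delta_pos": [0, 0, 0], "dr": [0, 0, 0]},
])

```text
t: 11.78
ee_pos: [595.5, -101.2, 41.2]
orientation: [1.907, 0.544, -1.905]
ft_force: [0.2, 0.1, 0.4]
width: 71.0
```

apply_moves([
  {"gripper": 40, "delta_pos": [0, 0, 0], "dr": [0, 0, 0]},
  {"gripper": 40, "delta_pos": [0, 0, 0], "dr": [0, 0, 0]},
  {"gripper": 40, "delta_pos": [0, 0, 0], "dr": [0, 0, 0]},
  {"gripper": 40, "delta_pos": [0, 0, 0], "dr": [0, 0, 0]},
  {"gripper": 40, "delta_pos": [0, 0, 0], "dr": [0, 0, 0]},
])

```text
t: 12.2
ee_pos: [595.0, -101.1, 40.4]
orientation: [1.906, 0.545, -1.906]
ft_force: [0.4, 0.2, 1.6]
width: 47.5
```

```bash
python3 -c "
from h import *
plan([594.3,-101,39],121.9)"
```

```text
t12.20 tcp [ 595.  -101.1   40.4] yaw -58.10 w47.5 F [0.4 0.2 1.6] q [-0.19  0.66  1.77 -0.    0.72  0.83]
 dr [ 0.     -0.0001 -0.0001]  shift cm (axes after turn) [ 0.14 -0.05  0.06] now-axes [ 0.14 -0.05  0.06]
```

apply_moves([
  {"gripper": 40, "delta_pos": [-1, 0, 0], "dr": [0, 0, 0]},
  {"gripper": 40, "delta_pos": [-3, 0, 0], "dr": [0, 0, 0]},
  {"gripper": 40, "delta_pos": [-4, 0, 0], "dr": [0, 0, 0]},
  {"gripper": 40, "delta_pos": [-4, 0, 0], "dr": [0, 0, 0]},
  {"gripper": 40, "delta_pos": [-2, 0, 0], "dr": [0, 0, 0]},
])

```text
t: 12.62
ee_pos: [596.4, -101.3, 185.0]
orientation: [1.91, 0.543, -1.901]
ft_force: [0.3, 0.1, -2.6]
width: 48.0
```

```bash
python3 -c "
from h import *
plan([485.2,-297,175],121.9)"
```

```text
t12.62 tcp [ 596.4 -101.3  185. ] yaw -58.10 w48.0 F [ 0.3  0.1 -2.6] q [-0.19  0.45  1.71  0.    0.98  0.83]
 dr [-0.     -0.0036 -0.0031]  shift cm (axes after turn) [ 1.   10.74 19.79] now-axes [ 0.97 10.73 19.79]
```

apply_moves([
  {"gripper": 40, "delta_pos": [0, 0.5, 1], "dr": [0, 0, 0]},
  {"gripper": 40, "delta_pos": [0, 1.1, 2], "dr": [0, 0, 0]},
  {"gripper": 40, "delta_pos": [0, 1.1, 2], "dr": [0, 0, 0]},
  {"gripper": 40, "delta_pos": [0, 1.1, 2], "dr": [0, 0, 0]},
  {"gripper": 40, "delta_pos": [0, 1.1, 2], "dr": [0, 0, 0]},
])

```text
t: 13.03
ee_pos: [542.1, -190.9, 178.6]
orientation: [1.904, 0.547, -1.909]
ft_force: [0.0, 0.1, -4.2]
width: 47.9
```

apply_moves([
  {"gripper": 40, "delta_pos": [0, 1.1, 2], "dr": [0, 0, 0]},
  {"gripper": 40, "delta_pos": [0, 1.1, 2], "dr": [0, 0, 0]},
  {"gripper": 40, "delta_pos": [0, 1.1, 2], "dr": [0, 0, 0]},
  {"gripper": 40, "delta_pos": [0, 1.1, 2], "dr": [0, 0, 0]},
  {"gripper": 40, "delta_pos": [0, 1.1, 2], "dr": [0, 0, 0]},
])

```text
t: 13.45
ee_pos: [486.2, -290.3, 178.5]
orientation: [1.905, 0.547, -1.91]
ft_force: [-0.0, -1.1, -3.1]
width: 47.6
```

apply_moves([
  {"gripper": 40, "delta_pos": [0, 0.4, 0.8], "dr": [0, 0, 0]},
  {"gripper": 40, "delta_pos": [1, 0, 0], "dr": [0, 0, 0]},
  {"gripper": 40, "delta_pos": [1, 0, 0], "dr": [0, 0, 0]},
  {"gripper": 40, "delta_pos": [0, 0, 0], "dr": [0, 0, 0]},
  {"gripper": 40, "delta_pos": [0, 0, 0], "dr": [0, 0, 0]},
])

```text
t: 13.87
ee_pos: [483.4, -295.9, 158.6]
orientation: [1.905, 0.549, -1.909]
ft_force: [0.0, -0.4, -3.2]
width: 47.3
```

```bash
python3 -c "
from h import *
steady(2)
plan([485.2,-297,145.4],121.9)"
```

```text
pos mean [ 483.72 -296.09  159.02] sd [0.29 0.16 0.38] Fz [-3.2 -3.8]
t13.97 tcp [ 484.3 -296.5  159.9] yaw -58.02 w47.7 F [-0.2 -1.  -3.2] q [-0.57  0.43  1.81  0.    0.9   0.44]
 dr [0.0014 0.0002 0.0007]  shift cm (axes after turn) [ 1.45  0.09 -0.05] now-axes [ 1.45  0.09 -0.05]
```

apply_moves([
  {"gripper": 40, "delta_pos": [0.5, 0.05, 0], "dr": [0, 0, 0]},
  {"gripper": 40, "delta_pos": [0.5, 0, 0], "dr": [0, 0, 0]},
  {"gripper": 40, "delta_pos": [0, 0, 0], "dr": [0, 0, 0]},
  {"gripper": 40, "delta_pos": [0, 0, 0], "dr": [0, 0, 0]},
  {"gripper": 40, "delta_pos": [0, 0, 0], "dr": [0, 0, 0]},
])

```text
t: 14.38
ee_pos: [484.3, -297.8, 150.3]
orientation: [1.906, 0.545, -1.906]
ft_force: [-0.4, 0.3, -3.4]
width: 47.7
```

```bash
python3 -c "
from h import *
steady(2)
plan([485.2,-297,145.4],121.9)"
```

```text
pos mean [ 484.28 -297.83  150.33] sd [0.01 0.05 0.06] Fz [-3.4 -3.5]
t14.48 tcp [ 484.3 -297.9  150.4] yaw -58.10 w47.9 F [-0.1 -1.1 -2.3] q [-0.57  0.45  1.81  0.    0.88  0.44]
 dr [ 0.     -0.0001 -0.0003]  shift cm (axes after turn) [ 0.5  -0.03 -0.12] now-axes [ 0.5  -0.03 -0.12]
```

Gap of about 5 mm. I'll make a small lateral fix, then creep down.

apply_moves([
  {"gripper": 40, "delta_pos": [0.1, -0.03, -0.12], "dr": [0, 0, 0]},
  {"gripper": 40, "delta_pos": [0.1, 0, 0], "dr": [0, 0, 0]},
  {"gripper": 40, "delta_pos": [0.1, 0, 0], "dr": [0, 0, 0]},
  {"gripper": 40, "delta_pos": [0.08, 0, 0], "dr": [0, 0, 0]},
  {"gripper": 40, "delta_pos": [0, 0, 0], "dr": [0, 0, 0]},
])

```text
t: 14.9
ee_pos: [485.0, -296.9, 146.3]
orientation: [1.906, 0.545, -1.907]
ft_force: [0.2, -0.4, -3.0]
width: 47.6
```

apply_moves([
  {"gripper": 40, "delta_pos": [0.03, 0, 0], "dr": [0, 0, 0]},
  {"gripper": 40, "delta_pos": [0.03, 0, 0], "dr": [0, 0, 0]},
  {"gripper": 40, "delta_pos": [0.03, 0, 0], "dr": [0, 0, 0]},
  {"gripper": 40, "delta_pos": [0, 0, 0], "dr": [0, 0, 0]},
  {"gripper": 40, "delta_pos": [0, 0, 0], "dr": [0, 0, 0]},
])

```text
t: 15.32
ee_pos: [485.1, -296.9, 145.6]
orientation: [1.906, 0.545, -1.906]
ft_force: [1.0, 0.7, -3.0]
width: 47.6
```

apply_moves([
  {"gripper": 40, "delta_pos": [0.03, 0, 0], "dr": [0, 0, 0]},
  {"gripper": 40, "delta_pos": [0, 0, 0], "dr": [0, 0, 0]},
  {"gripper": 40, "delta_pos": [0, 0, 0], "dr": [0, 0, 0]},
  {"gripper": 40, "delta_pos": [0, 0, 0], "dr": [0, 0, 0]},
  {"gripper": 40, "delta_pos": [0, 0, 0], "dr": [0, 0, 0]},
])

```text
t: 15.73
ee_pos: [485.1, -297.0, 145.4]
orientation: [1.906, 0.545, -1.906]
ft_force: [0.7, 1.3, -1.6]
width: 47.6
```

apply_moves([
  {"gripper": 40, "delta_pos": [0.03, 0, 0], "dr": [0, 0, 0]},
  {"gripper": 40, "delta_pos": [0, 0, 0], "dr": [0, 0, 0]},
  {"gripper": 40, "delta_pos": [0, 0, 0], "dr": [0, 0, 0]},
  {"gripper": 40, "delta_pos": [0, 0, 0], "dr": [0, 0, 0]},
  {"gripper": 40, "delta_pos": [0, 0, 0], "dr": [0, 0, 0]},
])

```text
t: 16.15
ee_pos: [485.1, -297.0, 145.3]
orientation: [1.906, 0.545, -1.906]
ft_force: [-1.7, 1.9, 5.5]
width: 47.7
```

apply_moves([
  {"gripper": 56, "delta_pos": [0, 0, 0], "dr": [0, 0, 0]},
  {"gripper": 62, "delta_pos": [0, 0, 0], "dr": [0, 0, 0]},
  {"gripper": 80, "delta_pos": [0, 0, 0], "dr": [0, 0, 0]},
  {"gripper": 100, "delta_pos": [0, 0, 0], "dr": [0, 0, 0]},
  {"gripper": 100, "delta_pos": [0, 0, 0], "dr": [0, 0, 0]},
])

```text
t: 16.57
ee_pos: [485.1, -297.0, 144.8]
orientation: [1.906, 0.545, -1.906]
ft_force: [-0.9, 0.2, -0.5]
width: 71.1
```

apply_moves([
  {"gripper": 100, "delta_pos": [-0.5, 0, 0], "dr": [0, 0, 0]},
  {"gripper": 100, "delta_pos": [-1.5, 0, 0], "dr": [0, 0, 0]},
  {"gripper": 100, "delta_pos": [-3, 0, 0], "dr": [0, 0, 0]},
  {"gripper": 100, "delta_pos": [-3, 0, 0], "dr": [0, 0, 0]},
  {"gripper": 100, "delta_pos": [-2, 0, 0], "dr": [0, 0, 0]},
])

```text
t: 16.98
ee_pos: [485.7, -297.4, 247.8]
orientation: [1.907, 0.543, -1.904]
ft_force: [1.2, 0.0, 0.8]
width: 88.0
```

```bash
python3 -c "
from h import *
plan([450.3,68.5,150],121.9)"
```

```text
t16.98 tcp [ 485.7 -297.4  247.8] yaw -58.10 w88.0 F [1.2 0.  0.8] q [-0.57  0.32  1.74  0.    1.08  0.44]
 dr [-0.     -0.0011 -0.0022]  shift cm (axes after turn) [  9.78 -32.93 -16.32] now-axes [  9.73 -32.96 -16.31]
```

apply_moves([
  {"gripper": 100, "delta_pos": [0, -1.6, -0.8], "dr": [0, 0, 0]},
  {"gripper": 100, "delta_pos": [0, -2.8, -1.4], "dr": [0, 0, 0]},
  {"gripper": 100, "delta_pos": [0, -2.8, -1.4], "dr": [0, 0, 0]},
  {"gripper": 100, "delta_pos": [0, -2.8, -1.4], "dr": [0, 0, 0]},
  {"gripper": 100, "delta_pos": [0, -2.8, -1.4], "dr": [0, 0, 0]},
])

```text
t: 17.4
ee_pos: [471.4, -153.3, 245.4]
orientation: [1.907, 0.544, -1.906]
ft_force: [-0.2, 1.3, 0.3]
width: 87.5
```

apply_moves([
  {"gripper": 100, "delta_pos": [1, -2.8, -1.4], "dr": [0, 0, 0]},
  {"gripper": 100, "delta_pos": [1, -2.8, -1.4], "dr": [0, 0, 0]},
  {"gripper": 100, "delta_pos": [2, -2.8, -1.4], "dr": [0, 0, 0]},
  {"gripper": 100, "delta_pos": [2, -2.8, -1.4], "dr": [0, 0, 0]},
  {"gripper": 100, "delta_pos": [2, -2.8, -1.4], "dr": [0, 0, 0]},
])

```text
t: 17.82
ee_pos: [457.2, 2.7, 165.0]
orientation: [1.908, 0.544, -1.905]
ft_force: [0.8, 1.5, 0.5]
width: 88.2
```

apply_moves([
  {"gripper": 100, "delta_pos": [1, -2.8, -1.4], "dr": [0, 0, 0]},
  {"gripper": 100, "delta_pos": [1, -2.8, -1.4], "dr": [0, 0, 0]},
  {"gripper": 100, "delta_pos": [0, -0.5, -0.2], "dr": [0, 0, 0]},
  {"gripper": 100, "delta_pos": [0, 0, 0], "dr": [0, 0, 0]},
  {"gripper": 100, "delta_pos": [0, 0, 0], "dr": [0, 0, 0]},
])

```text
t: 18.23
ee_pos: [450.8, 69.0, 145.4]
orientation: [1.906, 0.546, -1.905]
ft_force: [0.3, -0.3, 0.7]
width: 88.0
```

```bash
cat >> h.py <<'E'
def rp(*a):
    try: return report(*a)
    except Exception as e: return "none"
E
python3 -W ignore - <<'E'
from h import *
plan([450.3,68.5,11],121.9)
T=grab('top');S=grab('scene')
for d in(T,S): print('drum',rp(d,(485,-297),40,172,188),'block',rp(d,(484.5,-297),60,98,112,True),'wheel',rp(d,(484,-298),110,54,66),'cap',rp(d,(450,69),50,26,38))
a=S['img'][50:260,220:470,::-1];cv2.imwrite('pics/p3.png',cv2.resize(a,(700,588)))
E
```

```text
t18.23 tcp [450.8  69.  145.4] yaw -58.02 w88.0 F [ 0.3 -0.3  0.7] q [ 0.13  0.31  2.06 -0.    0.77  1.14]
 dr [ 0.0014 -0.0004 -0.0005]  shift cm (axes after turn) [13.44  0.02  0.07] now-axes [1.344e+01 1.000e-02 7.000e-02]
drum z179.9 n555 c(484.4,-296.7) size(46.0,48.3) block z104.7 n438 c(484.6,-296.9) size(64.6,64.9) ang31.1 wheel z59.8 n3348 c(483.7,-299.4) size(158.8,159.5) cap none
drum z178.6 n144 c(486.2,-291.4) size(47.9,54.0) block z104.0 n174 c(486.7,-291.0) size(70.4,66.9) ang33.0 wheel z59.0 n795 c(486.0,-291.9) size(149.6,156.4) cap z30.8 n390 c(450.8,71.2) size(65.4,67.8)
```

View pics/p3.png

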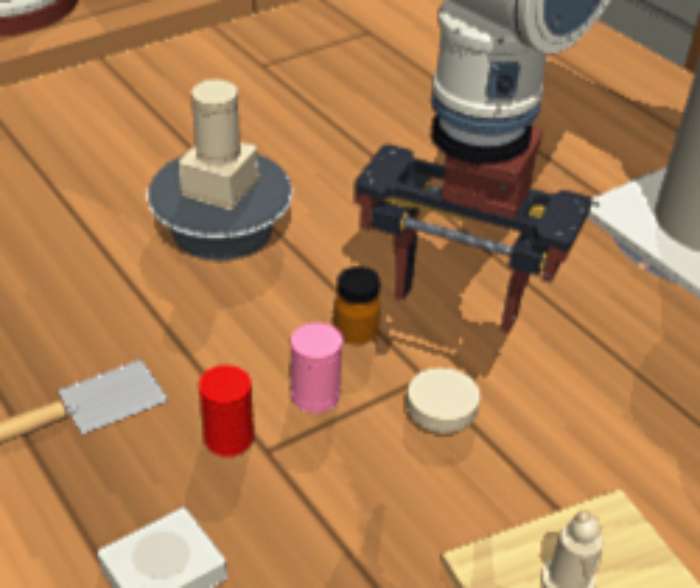

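The scene view shows the column centred on the block on the wheel ((215,120) in the crop). The top-camera centres agree within 0.3 mm. Now the cap.

apply_moves([
  {"gripper": 100, "delta_pos": [2, 0, 0.05], "dr": [0, 0, 0]},
  {"gripper": 100, "delta_pos": [3, 0, 0], "dr": [0, 0, 0]},
  {"gripper": 100, "delta_pos": [3, 0, 0], "dr": [0, 0, 0]},
  {"gripper": 100, "delta_pos": [2, 0, 0], "dr": [0, 0, 0]},
  {"gripper": 100, "delta_pos": [0, 0, 0], "dr": [0, 0, 0]},
])

```text
t: 18.75
ee_pos: [448.3, 67.3, 42.4]
orientation: [1.903, 0.544, -1.913]
ft_force: [-0.8, -0.6, 0.3]
width: 87.9
```

```bash
python3 -c "
from h import *
steady(3)
plan([450.2,68.3,12],121.9)"
```

```text
pos mean [449.15  67.54  43.86] sd [0.75 0.24 1.1 ] Fz [0.3 0.2 0.8]
t18.90 tcp [450.8  68.1  45.9] yaw -58.18 w88.1 F [-0.1 -0.5  0.6] q [ 0.12  0.51  2.1  -0.    0.53  1.14]
 dr [-0.0013 -0.0008 -0.0004]  shift cm (axes after turn) [ 3.39 -0.05  0.04] now-axes [ 3.39 -0.05  0.04]
```

apply_moves([
  {"gripper": 100, "delta_pos": [0.7, 0, 0.04], "dr": [0, 0, 0]},
  {"gripper": 100, "delta_pos": [0.9, 0, 0], "dr": [0, 0, 0]},
  {"gripper": 100, "delta_pos": [0.8, 0, 0], "dr": [0, 0, 0]},
  {"gripper": 100, "delta_pos": [0.6, 0, 0], "dr": [0, 0, 0]},
  {"gripper": 100, "delta_pos": [0.3, 0, 0], "dr": [0, 0, 0]},
])

```text
t: 19.32
ee_pos: [449.3, 68.6, 11.1]
orientation: [1.905, 0.545, -1.907]
ft_force: [-0.6, -0.3, 0.3]
width: 87.9
```

apply_moves([
  {"gripper": 100, "delta_pos": [0, 0, 0], "dr": [0, 0, 0]},
  {"gripper": 100, "delta_pos": [0, 0, 0], "dr": [0, 0, 0]},
  {"gripper": 100, "delta_pos": [0, 0, 0], "dr": [0, 0, 0]},
  {"gripper": 85, "delta_pos": [0, 0, 0], "dr": [0, 0, 0]},
  {"gripper": 80, "delta_pos": [0, 0, 0], "dr": [0, 0, 0]},
])

```text
t: 19.73
ee_pos: [449.9, 68.6, 12.2]
orientation: [1.907, 0.545, -1.906]
ft_force: [0.0, -0.6, 0.3]
width: 77.5
```

apply_moves([
  {"gripper": 70, "delta_pos": [0, 0, 0], "dr": [0, 0, 0]},
  {"gripper": 60, "delta_pos": [0, 0, 0], "dr": [0, 0, 0]},
  {"gripper": 60, "delta_pos": [0, 0, 0], "dr": [0, 0, 0]},
  {"gripper": 60, "delta_pos": [0, 0, 0], "dr": [0, 0, 0]},
  {"gripper": 60, "delta_pos": [0, 0, 0], "dr": [0, 0, 0]},
])

```text
t: 20.15
ee_pos: [449.8, 68.6, 12.2]
orientation: [1.907, 0.545, -1.906]
ft_force: [0.0, -0.2, 5.8]
width: 67.5
```

```bash
python3 -c "
from h import *
plan([450.2,68.3,12],121.9)"
```

```text
t20.15 tcp [449.8  68.6  12.2] yaw -58.10 w67.5 F [ 0.  -0.2  5.8] q [0.13 0.58 2.1  0.   0.46 1.14]
 dr [ 0.     -0.0003 -0.0001]  shift cm (axes after turn) [ 0.02  0.05 -0.02] now-axes [ 0.02  0.05 -0.02]
```

apply_moves([
  {"gripper": 60, "delta_pos": [-1, 0, 0], "dr": [0, 0, 0]},
  {"gripper": 60, "delta_pos": [-2, 0, 0], "dr": [0, 0, 0]},
  {"gripper": 60, "delta_pos": [-3, 0, 0], "dr": [0, 0, 0]},
  {"gripper": 60, "delta_pos": [-3, 0, 0], "dr": [0, 0, 0]},
  {"gripper": 60, "delta_pos": [-3, 0, 0], "dr": [0, 0, 0]},
])

```text
t: 20.57
ee_pos: [448.7, 68.5, 133.3]
orientation: [1.905, 0.545, -1.908]
ft_force: [0.4, -0.0, -1.9]
width: 67.6
```

apply_moves([
  {"gripper": 60, "delta_pos": [-3, 0, 0], "dr": [0, 0, 0]},
  {"gripper": 60, "delta_pos": [-3, 0, 0], "dr": [0, 0, 0]},
  {"gripper": 60, "delta_pos": [-2.5, 0, 0], "dr": [0, 0, 0]},
  {"gripper": 60, "delta_pos": [-1, 0, 0], "dr": [0, 0, 0]},
  {"gripper": 60, "delta_pos": [0, 0, 0], "dr": [0, 0, 0]},
])

```text
t: 20.98
ee_pos: [450.7, 68.7, 229.3]
orientation: [1.911, 0.544, -1.901]
ft_force: [0.3, 0.2, -2.2]
width: 67.5
```

```bash
python3 -c "
from h import *
steady(3)
plan([484.9,-297.1,210],121.9)"
```

```text
pos mean [449.8   68.59 227.67] sd [0.74 0.1  1.26] Fz [-2.2 -2.6 -2.5]
t21.13 tcp [448.5  68.4 225.6] yaw -58.10 w67.6 F [-0.3 -0.  -2.4] q [0.13 0.18 2.   0.   0.97 1.14]
 dr [0.0001 0.0023 0.0011]  shift cm (axes after turn) [ 1.56 32.96 16.23] now-axes [ 1.56 32.96 16.22]
```

apply_moves([
  {"gripper": 60, "delta_pos": [0, 1.2, 0.6], "dr": [0, 0, 0]},
  {"gripper": 60, "delta_pos": [0, 2.4, 1.2], "dr": [0, 0, 0]},
  {"gripper": 60, "delta_pos": [0, 2.4, 1.2], "dr": [0, 0, 0]},
  {"gripper": 60, "delta_pos": [0, 2.4, 1.2], "dr": [0, 0, 0]},
  {"gripper": 60, "delta_pos": [0, 2.4, 1.2], "dr": [0, 0, 0]},
])

```text
t: 21.55
ee_pos: [459.6, -52.6, 224.8]
orientation: [1.903, 0.547, -1.91]
ft_force: [-0.4, 0.4, -2.0]
width: 67.4
```

apply_moves([
  {"gripper": 60, "delta_pos": [0, 2.4, 1.2], "dr": [0, 0, 0]},
  {"gripper": 60, "delta_pos": [0, 2.4, 1.2], "dr": [0, 0, 0]},
  {"gripper": 60, "delta_pos": [0, 2.4, 1.2], "dr": [0, 0, 0]},
  {"gripper": 60, "delta_pos": [0, 2.4, 1.2], "dr": [0, 0, 0]},
  {"gripper": 60, "delta_pos": [0, 2.4, 1.2], "dr": [0, 0, 0]},
])

```text
t: 21.97
ee_pos: [472.1, -186.1, 224.5]
orientation: [1.904, 0.548, -1.911]
ft_force: [-0.3, 0.3, -1.0]
width: 67.2
```

apply_moves([
  {"gripper": 60, "delta_pos": [0, 2.4, 1.2], "dr": [0, 0, 0]},
  {"gripper": 60, "delta_pos": [0, 2.4, 1.2], "dr": [0, 0, 0]},
  {"gripper": 60, "delta_pos": [0, 2, 0.9], "dr": [0, 0, 0]},
  {"gripper": 60, "delta_pos": [0, 1, 0.5], "dr": [0, 0, 0]},
  {"gripper": 60, "delta_pos": [0, 0, 0], "dr": [0, 0, 0]},
])

```text
t: 22.38
ee_pos: [481.7, -272.9, 224.9]
orientation: [1.906, 0.545, -1.91]
ft_force: [0.1, 0.5, -2.6]
width: 67.4
```

```bash
python3 -c "
from h import *
steady(6)
plan([484.9,-297.1,197],121.9)"
```

```text
pos mean [ 481.68 -270.95  225.7 ] sd [0.19 1.01 0.56] Fz [-2.6 -2.4 -2.2 -2.9 -2.5 -2.6]
t22.68 tcp [ 482.1 -270.3  226.8] yaw -58.03 w67.7 F [-0.  -0.3 -1.6] q [-0.53  0.32  1.79  0.    1.03  0.48]
 dr [0.0013 0.0002 0.0008]  shift cm (axes after turn) [2.98 2.42 1.19] now-axes [2.98 2.43 1.19]
```

apply_moves([
  {"gripper": 60, "delta_pos": [0, 0.8, 0.4], "dr": [0, 0, 0]},
  {"gripper": 60, "delta_pos": [0, 1, 0.5], "dr": [0, 0, 0]},
  {"gripper": 60, "delta_pos": [0.5, 0.6, 0.3], "dr": [0, 0, 0]},
  {"gripper": 60, "delta_pos": [0.7, 0, 0], "dr": [0, 0, 0]},
  {"gripper": 60, "delta_pos": [0.6, 0, 0], "dr": [0, 0, 0]},
])

```text
t: 23.1
ee_pos: [484.6, -298.8, 208.1]
orientation: [1.907, 0.544, -1.907]
ft_force: [0.3, -0.6, -2.3]
width: 67.5
```

apply_moves([
  {"gripper": 60, "delta_pos": [0.4, 0, 0], "dr": [0, 0, 0]},
  {"gripper": 60, "delta_pos": [0, 0, 0], "dr": [0, 0, 0]},
  {"gripper": 60, "delta_pos": [0, 0, 0], "dr": [0, 0, 0]},
  {"gripper": 60, "delta_pos": [0, 0, 0], "dr": [0, 0, 0]},
  {"gripper": 60, "delta_pos": [0, 0, 0], "dr": [0, 0, 0]},
])

```text
t: 23.52
ee_pos: [485.0, -298.2, 205.2]
orientation: [1.906, 0.545, -1.906]
ft_force: [-0.1, 0.4, -1.9]
width: 67.7
```

```bash
python3 -c "
from h import *
steady(3)
plan([484.9,-297.1,192.2],121.9)"
```

```text
pos mean [ 485.03 -298.23  205.29] sd [0.   0.02 0.04] Fz [-1.9 -1.8 -3. ]
t23.67 tcp [ 485.  -298.3  205.3] yaw -58.09 w67.5 F [-0.8  0.2 -2. ] q [-0.57  0.37  1.78  0.    0.99  0.44]
 dr [ 0.0002 -0.0002 -0.0005]  shift cm (axes after turn) [ 1.31 -0.1  -0.05] now-axes [ 1.31 -0.1  -0.05]
```

apply_moves([
  {"gripper": 60, "delta_pos": [0.2, -0.1, -0.05], "dr": [0, 0, 0]},
  {"gripper": 60, "delta_pos": [0.4, 0, 0], "dr": [0, 0, 0]},
  {"gripper": 60, "delta_pos": [0.3, 0, 0], "dr": [0, 0, 0]},
  {"gripper": 60, "delta_pos": [0.2, 0, 0], "dr": [0, 0, 0]},
  {"gripper": 60, "delta_pos": [0, 0, 0], "dr": [0, 0, 0]},
])

```text
t: 24.08
ee_pos: [484.4, -296.9, 193.2]
orientation: [1.906, 0.546, -1.907]
ft_force: [0.6, 0.3, -2.2]
width: 67.7
```

apply_moves([
  {"gripper": 60, "delta_pos": [0.05, 0, 0], "dr": [0, 0, 0]},
  {"gripper": 60, "delta_pos": [0.03, 0, 0], "dr": [0, 0, 0]},
  {"gripper": 60, "delta_pos": [0, 0, 0], "dr": [0, 0, 0]},
  {"gripper": 60, "delta_pos": [0, 0, 0], "dr": [0, 0, 0]},
  {"gripper": 60, "delta_pos": [0, 0, 0], "dr": [0, 0, 0]},
])

```text
t: 24.5
ee_pos: [484.8, -297.2, 193.3]
orientation: [1.906, 0.545, -1.906]
ft_force: [-0.2, 0.1, -1.9]
width: 67.2
```

apply_moves([
  {"gripper": 60, "delta_pos": [0.03, 0, 0], "dr": [0, 0, 0]},
  {"gripper": 60, "delta_pos": [0.03, 0, 0], "dr": [0, 0, 0]},
  {"gripper": 60, "delta_pos": [0, 0, 0], "dr": [0, 0, 0]},
  {"gripper": 60, "delta_pos": [0, 0, 0], "dr": [0, 0, 0]},
  {"gripper": 60, "delta_pos": [0, 0, 0], "dr": [0, 0, 0]},
])

```text
t: 24.92
ee_pos: [484.7, -297.1, 192.6]
orientation: [1.906, 0.545, -1.906]
ft_force: [0.8, -0.2, -2.0]
width: 67.3
```

apply_moves([
  {"gripper": 60, "delta_pos": [0.03, 0, 0], "dr": [0, 0, 0]},
  {"gripper": 60, "delta_pos": [0.02, 0, 0], "dr": [0, 0, 0]},
  {"gripper": 60, "delta_pos": [0, 0, 0], "dr": [0, 0, 0]},
  {"gripper": 60, "delta_pos": [0, 0, 0], "dr": [0, 0, 0]},
  {"gripper": 60, "delta_pos": [0, 0, 0], "dr": [0, 0, 0]},
])

```text
t: 25.33
ee_pos: [484.7, -297.2, 192.2]
orientation: [1.906, 0.545, -1.906]
ft_force: [-0.7, 0.5, 0.2]
width: 67.6
```

apply_moves([
  {"gripper": 60, "delta_pos": [0.02, 0, 0], "dr": [0, 0, 0]},
  {"gripper": 60, "delta_pos": [0, 0, 0], "dr": [0, 0, 0]},
  {"gripper": 60, "delta_pos": [0, 0, 0], "dr": [0, 0, 0]},
  {"gripper": 60, "delta_pos": [0, 0, 0], "dr": [0, 0, 0]},
  {"gripper": 60, "delta_pos": [0, 0, 0], "dr": [0, 0, 0]},
])

```text
t: 25.75
ee_pos: [484.8, -297.2, 192.2]
orientation: [1.906, 0.545, -1.906]
ft_force: [-2.7, 1.6, 5.9]
width: 67.4
```

Contact (Fz +5.9 N). Releasing and rising.

apply_moves([
  {"gripper": 78, "delta_pos": [0, 0, 0], "dr": [0, 0, 0]},
  {"gripper": 84, "delta_pos": [0, 0, 0], "dr": [0, 0, 0]},
  {"gripper": 92, "delta_pos": [0, 0, 0], "dr": [0, 0, 0]},
  {"gripper": 100, "delta_pos": [0, 0, 0], "dr": [0, 0, 0]},
  {"gripper": 100, "delta_pos": [0, 0, 0], "dr": [0, 0, 0]},
])

```text
t: 26.17
ee_pos: [484.7, -297.2, 191.7]
orientation: [1.906, 0.545, -1.906]
ft_force: [-0.2, 0.2, 0.2]
width: 86.9
```

apply_moves([
  {"gripper": 100, "delta_pos": [-0.5, 0, 0], "dr": [0, 0, 0]},
  {"gripper": 100, "delta_pos": [-1.5, 0, 0], "dr": [0, 0, 0]},
  {"gripper": 100, "delta_pos": [-3, 0, 0], "dr": [0, 0, 0]},
  {"gripper": 100, "delta_pos": [-3, 0, 0], "dr": [0, 0, 0]},
  {"gripper": 100, "delta_pos": [0, 0, 0], "dr": [0, 0, 0]},
])

```text
t: 26.58
ee_pos: [487.4, -298.8, 278.0]
orientation: [1.91, 0.537, -1.898]
ft_force: [0.7, -1.0, 0.8]
width: 87.8
```

```bash
python3 -W ignore - <<'E'
from h import *
plan([487,283.5,200],121.9);plan([487,283.5,200],20)
# figure: scene-cloud points of body by height, radius & azimuth about axis
S=dict(np.load("scene0.npz"));T=dict(np.load("top0.npz"))
for n,d,c in(("scene",S,None),("top",T,None)):
    P=cloud(d).reshape(-1,3)
    P=P[(np.hypot(P[:,0]-487,P[:,1]-284)<35)&(P[:,2]>30)&(P[:,2]<74)]
    xy=P[:,:2]; c=np.array([489.5,286.5]) if n=="scene" else np.array([487,282.5])
    f=xy-c; az=np.degrees(np.arctan2(f[:,1],f[:,0]));r=np.hypot(*f.T)
    for a in range(-180,180,15):
        m=(az>=a)&(az<a+15)
        for lo,hi in((30,48),(48,66),(66,74)):
            k=m&(P[:,2]>lo)&(P[:,2]<=hi)
            if k.sum()>2: print(n,a,lo,"n",k.sum(),"r med %.1f max %.1f"%(np.median(r[k]),r[k].max()))
E
```

```text
t26.58 tcp [ 487.4 -298.8  278. ] yaw -58.10 w87.8 F [ 0.7 -1.   0.8] q [-0.57  0.29  1.71  0.    1.13  0.44]
 dr [ 0.     -0.0041 -0.0086]  shift cm (axes after turn) [  7.8  -49.46 -30.74] now-axes [  7.5  -49.52 -30.71]
t26.58 tcp [ 487.4 -298.8  278. ] yaw -58.10 w87.8 F [ 0.7 -1.   0.8] q [-0.57  0.29  1.71  0.    1.13  0.44]
 dr [-1.3631  0.0024 -0.01  ]  shift cm (axes after turn) [  7.8   19.88 -54.73] now-axes [  7.5  -49.52 -30.71]
scene -60 30 n 4 r med 15.6 max 16.1
scene -45 48 n 5 r med 14.5 max 15.1
scene -30 30 n 8 r med 13.8 max 14.8
scene -30 48 n 7 r med 13.7 max 15.7
scene -30 66 n 4 r med 13.9 max 14.3
scene -15 30 n 4 r med 13.6 max 14.7
scene -15 48 n 6 r med 12.9 max 14.1
scene -15 66 n 4 r med 13.9 max 13.9
scene 0 30 n 7 r med 12.4 max 14.8
scene 0 48 n 10 r med 12.3 max 14.0
scene 0 66 n 6 r med 12.3 max 12.9
scene 15 30 n 8 r med 13.2 max 15.2
scene 15 48 n 7 r med 12.6 max 13.2
scene 15 66 n 3 r med 11.8 max 11.9
scene 30 30 n 7 r med 11.9 max 12.9
scene 30 48 n 7 r med 12.4 max 13.9
scene 30 66 n 6 r med 12.2 max 12.8
scene 45 30 n 9 r med 12.9 max 14.4

[... 410 characters left out ...]
n 5 r med 15.8 max 18.1
scene 120 48 n 3 r med 16.6 max 18.9
scene 135 48 n 4 r med 19.2 max 21.4
top -150 30 n 5 r med 16.2 max 16.6
top -135 30 n 3 r med 16.5 max 16.6
top -135 66 n 4 r med 16.4 max 16.6
top -120 30 n 4 r med 16.5 max 17.1
top -120 48 n 5 r med 16.5 max 17.2
top -105 30 n 4 r med 16.6 max 16.9
top -105 48 n 4 r med 16.9 max 17.6
top -105 66 n 3 r med 16.4 max 16.5
top -90 30 n 4 r med 16.1 max 16.4
top -90 48 n 5 r med 15.5 max 16.6
top -75 30 n 4 r med 16.1 max 17.6
top -75 48 n 4 r med 16.2 max 17.0
top -60 48 n 3 r med 16.1 max 16.7
top -45 30 n 4 r med 16.2 max 16.8
top -45 48 n 5 r med 16.5 max 16.5
top -45 66 n 3 r med 16.4 max 16.5
top -30 66 n 3 r med 16.6 max 16.8
```

apply_moves([
  {"gripper": 100, "delta_pos": [0, -1.5, -0.9], "dr": [0, 0, 0]},
  {"gripper": 100, "delta_pos": [0, -2.5, -1.55], "dr": [0, 0, 0]},
  {"gripper": 100, "delta_pos": [0, -2.5, -1.55], "dr": [0, 0, 0]},
  {"gripper": 100, "delta_pos": [0, -2.5, -1.55], "dr": [0, 0, 0]},
  {"gripper": 100, "delta_pos": [0, -2.5, -1.55], "dr": [0, 0, 0]},
])

```text
t: 27.0
ee_pos: [483.9, -160.8, 271.8]
orientation: [1.907, 0.544, -1.907]
ft_force: [0.2, -0.6, 0.1]
width: 88.3
```

apply_moves([
  {"gripper": 100, "delta_pos": [0, -2.5, -1.55], "dr": [0, 0, 0]},
  {"gripper": 100, "delta_pos": [0, -2.5, -1.55], "dr": [0, 0, 0]},
  {"gripper": 100, "delta_pos": [0, -2.5, -1.55], "dr": [0, 0, 0]},
  {"gripper": 100, "delta_pos": [0, -2.5, -1.55], "dr": [0, 0, 0]},
  {"gripper": 100, "delta_pos": [0, -2.5, -1.55], "dr": [0, 0, 0]},
])

```text
t: 27.42
ee_pos: [483.7, -13.5, 271.9]
orientation: [1.907, 0.545, -1.906]
ft_force: [0.4, 0.8, 0.2]
width: 87.7
```

apply_moves([
  {"gripper": 100, "delta_pos": [0, -2.5, -1.55], "dr": [0, 0, 0]},
  {"gripper": 100, "delta_pos": [0, -2.5, -1.55], "dr": [0, 0, 0]},
  {"gripper": 100, "delta_pos": [0, -2.5, -1.55], "dr": [0, 0, 0]},
  {"gripper": 100, "delta_pos": [0, -2.5, -1.55], "dr": [0, 0, 0]},
  {"gripper": 100, "delta_pos": [0, -2.5, -1.55], "dr": [0, 0, 0]},
])

```text
t: 27.83
ee_pos: [483.4, 133.6, 271.9]
orientation: [1.906, 0.545, -1.906]
ft_force: [0.3, -0.1, 0.8]
width: 87.6
```

apply_moves([
  {"gripper": 100, "delta_pos": [0, -2.5, -1.55], "dr": [0, 0, 0]},
  {"gripper": 100, "delta_pos": [0, -2.5, -1.55], "dr": [0, 0, 0]},
  {"gripper": 100, "delta_pos": [0, -2.5, -1.55], "dr": [0, 0, 0]},
  {"gripper": 100, "delta_pos": [0, -2.5, -1.55], "dr": [0, 0, 0]},
  {"gripper": 100, "delta_pos": [0, -1, -0.5], "dr": [0, 0, 0]},
])

```text
t: 28.25
ee_pos: [482.4, 264.0, 271.9]
orientation: [1.906, 0.547, -1.905]
ft_force: [-0.0, -0.3, -0.4]
width: 87.7
```

apply_moves([
  {"gripper": 100, "delta_pos": [0, 0, 0], "dr": [-0.11, 0, 0]},
  {"gripper": 100, "delta_pos": [0, 0, 0], "dr": [-0.11, 0, 0]},
  {"gripper": 100, "delta_pos": [0, 0, 0], "dr": [-0.11, 0, 0]},
  {"gripper": 100, "delta_pos": [0, 0, 0], "dr": [-0.11, 0, 0]},
  {"gripper": 100, "delta_pos": [0, 0, 0], "dr": [-0.11, 0, 0]},
])

```text
t: 28.67
ee_pos: [482.2, 260.4, 271.7]
orientation: [1.538, 0.956, -1.539]
ft_force: [-0.3, 0.8, -0.3]
width: 87.8
```

apply_moves([
  {"gripper": 100, "delta_pos": [0, 0, 0], "dr": [-0.11, 0, 0]},
  {"gripper": 100, "delta_pos": [0, 0, 0], "dr": [-0.11, 0, 0]},
  {"gripper": 100, "delta_pos": [0, 0, 0], "dr": [-0.11, 0, 0]},
  {"gripper": 100, "delta_pos": [0, 0, 0], "dr": [-0.11, 0, 0]},
  {"gripper": 100, "delta_pos": [0, 0, 0], "dr": [-0.11, 0, 0]},
])

```text
t: 29.08
ee_pos: [482.3, 260.3, 271.7]
orientation: [1.141, 1.251, -1.142]
ft_force: [-0.5, 0.4, -0.6]
width: 87.7
```

apply_moves([
  {"gripper": 100, "delta_pos": [0, 0, 0], "dr": [-0.11, 0, 0]},
  {"gripper": 100, "delta_pos": [0, 0, 0], "dr": [-0.11, 0, 0]},
  {"gripper": 100, "delta_pos": [0, 0, 0], "dr": [-0.11, 0, 0]},
  {"gripper": 100, "delta_pos": [0, 0, 0], "dr": [-0.11, 0, 0]},
  {"gripper": 100, "delta_pos": [0, 0, 0], "dr": [-0.08, 0, 0]},
])

```text
t: 29.5
ee_pos: [482.3, 260.3, 271.7]
orientation: [0.748, 1.438, -0.749]
ft_force: [0.2, -0.8, 0.4]
width: 87.9
```

```bash
python3 -W ignore - <<'E'
from h import *
T=grab('top');S=grab('scene')
plan([487.2,283.3,44],35)
for d in(T,S): print('cap',rp(d,(485,-297),50,205,220),'drum',rp(d,(485,-297),40,172,184),'fig head',rp(d,(487,283),32,92,115))
a=T['img'][200:300,130:240,::-1];b=S['img'][40:150,230:370,::-1];cv2.imwrite('pics/p4.png',np.hstack([cv2.resize(a,(400,364)),cv2.resize(b,(400,364))]))
E
```

```text
t29.60 tcp [482.3 260.3 271.7] yaw 34.75 w88.1 F [-0.5  0.3  0.4] q [ 0.47  0.26  1.76 -0.    1.12 -0.13]
 dr [-0.0043  0.0001  0.0004]  shift cm (axes after turn) [22.77  1.72 -1.6 ] now-axes [22.77  1.72 -1.61]
cap z211.9 n1168 c(485.0,-296.4) size(66.1,67.1) drum none fig head z97.2 n89 c(486.9,281.8) size(19.4,21.1)
cap z210.9 n261 c(485.9,-291.2) size(66.2,72.7) drum z178.1 n60 c(489.3,-283.0) size(31.2,44.8) fig head z96.6 n65 c(488.9,285.6) size(19.5,20.1)
```

View pics/p4.png

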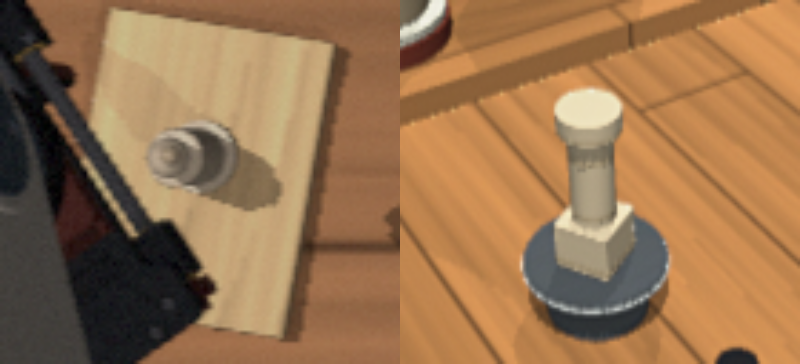

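The cap sits centred on the column ((588,115) in the crop; 0.7 mm off in the top camera). The figure is undisturbed. Now the figure.

apply_moves([
  {"gripper": 100, "delta_pos": [1, 0.85, -0.8], "dr": [-0.004, 0, 0]},
  {"gripper": 100, "delta_pos": [2, 0.85, -0.8], "dr": [0, 0, 0]},
  {"gripper": 100, "delta_pos": [3, 0, 0], "dr": [0, 0, 0]},
  {"gripper": 100, "delta_pos": [2, 0, 0], "dr": [0, 0, 0]},
  {"gripper": 100, "delta_pos": [0, 0, 0], "dr": [0, 0, 0]},
])

```text
t: 30.02
ee_pos: [484.7, 283.0, 187.1]
orientation: [0.746, 1.442, -0.756]
ft_force: [-1.7, -0.0, -1.1]
width: 87.7
```

apply_moves([
  {"gripper": 100, "delta_pos": [0, 0, 0], "dr": [0, 0, 0]},
  {"gripper": 100, "delta_pos": [0, 0, 0], "dr": [0, 0, 0]},
  {"gripper": 100, "delta_pos": [0, 0, 0], "dr": [0, 0, 0]},
  {"gripper": 100, "delta_pos": [0, 0, 0], "dr": [0, 0, 0]},
  {"gripper": 100, "delta_pos": [0, 0, 0], "dr": [0, 0, 0]},
])

```text
t: 30.43
ee_pos: [487.9, 284.1, 193.1]
orientation: [0.751, 1.436, -0.748]
ft_force: [-0.2, 0.6, 0.8]
width: 87.9
```

```bash
python3 -c "
from h import *
plan([487.3,283,44],35)
b=grab('scene')['img'][190:290,370:490,::-1];cv2.imwrite('pics/f1.png',cv2.resize(b,None,fx=5,fy=5,interpolation=cv2.INTER_CUBIC))"
```

```text
t30.43 tcp [487.9 284.1 193.1] yaw 34.93 w87.9 F [-0.2  0.6  0.8] q [ 0.51  0.38  1.8  -0.    0.96 -0.1 ]
 dr [-0.0012  0.0002 -0.0021]  shift cm (axes after turn) [14.91 -0.11  0.06] now-axes [14.91 -0.14  0.05]
```

View pics/f1.png

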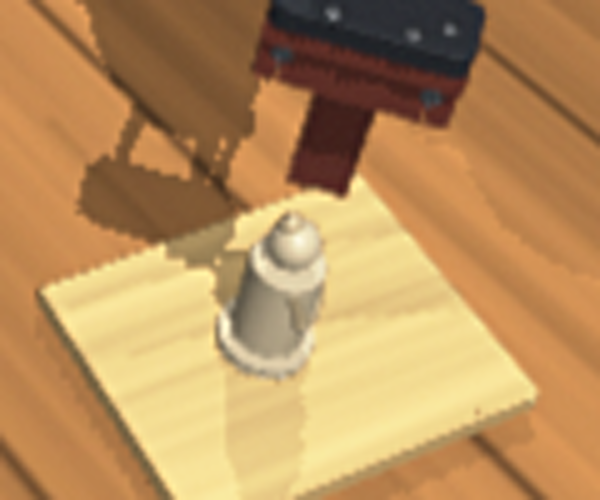

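The view runs along the jaw axis, one finger hides the other, and the arms are at the right of the body (~(303,300)), off the jaw line. Descending.

apply_moves([
  {"gripper": 100, "delta_pos": [1, -0.1, 0.05], "dr": [0, 0, 0]},
  {"gripper": 100, "delta_pos": [1.5, 0, 0], "dr": [0, 0, 0]},
  {"gripper": 100, "delta_pos": [2, 0, 0], "dr": [0, 0, 0]},
  {"gripper": 100, "delta_pos": [2, 0, 0], "dr": [0, 0, 0]},
  {"gripper": 100, "delta_pos": [2, 0, 0], "dr": [0, 0, 0]},
])

```text
t: 30.9
ee_pos: [486.6, 282.7, 105.8]
orientation: [0.75, 1.437, -0.749]
ft_force: [0.2, -0.2, -0.6]
width: 87.3
```

apply_moves([
  {"gripper": 100, "delta_pos": [2, 0, 0], "dr": [0, 0, 0]},
  {"gripper": 100, "delta_pos": [1.5, 0, 0], "dr": [0, 0, 0]},
  {"gripper": 100, "delta_pos": [1, 0, 0], "dr": [0, 0, 0]},
  {"gripper": 100, "delta_pos": [0.5, 0, 0], "dr": [0, 0, 0]},
  {"gripper": 100, "delta_pos": [0, 0, 0], "dr": [0, 0, 0]},
])

```text
t: 31.32
ee_pos: [486.1, 282.4, 55.8]
orientation: [0.748, 1.439, -0.751]
ft_force: [-0.7, 0.4, 0.6]
width: 87.7
```

```bash
python3 -c "
from h import *
steady(4)
plan([487.3,283,44],35)"
```

```text
pos mean [486.8  282.82  56.86] sd [0.43 0.24 0.69] Fz [ 0.6  1.1 -0.2 -0.3]
t31.52 tcp [487.3 283.2  57.8] yaw 34.95 w87.9 F [-0.1  0.4  0.4] q [ 0.51  0.59  1.86  0.    0.69 -0.1 ]
 dr [-0.0009  0.0002 -0.0016]  shift cm (axes after turn) [ 1.38 -0.01  0.01] now-axes [ 1.38 -0.01  0.01]
```

apply_moves([
  {"gripper": 90, "delta_pos": [0.4, 0, 0], "dr": [0, 0, 0]},
  {"gripper": 80, "delta_pos": [0.5, 0, 0], "dr": [0, 0, 0]},
  {"gripper": 70, "delta_pos": [0.4, 0, 0], "dr": [0, 0, 0]},
  {"gripper": 60, "delta_pos": [0, 0, 0], "dr": [0, 0, 0]},
  {"gripper": 55, "delta_pos": [0, 0, 0], "dr": [0, 0, 0]},
])

```text
t: 31.93
ee_pos: [486.5, 282.7, 43.5]
orientation: [0.749, 1.438, -0.75]
ft_force: [0.4, -0.3, -0.1]
width: 57.8
```

apply_moves([
  {"gripper": 50, "delta_pos": [0, 0, 0], "dr": [0, 0, 0]},
  {"gripper": 47, "delta_pos": [0, 0, 0], "dr": [0, 0, 0]},
  {"gripper": 44, "delta_pos": [0, 0, 0], "dr": [0, 0, 0]},
  {"gripper": 41, "delta_pos": [0, 0, 0], "dr": [0, 0, 0]},
  {"gripper": 38, "delta_pos": [0, 0, 0], "dr": [0, 0, 0]},
])

```text
t: 32.35
ee_pos: [486.8, 282.9, 44.0]
orientation: [0.749, 1.438, -0.749]
ft_force: [1.0, 0.2, 0.6]
width: 34.4
```

apply_moves([
  {"gripper": 35, "delta_pos": [0, 0, 0], "dr": [0, 0, 0]},
  {"gripper": 30, "delta_pos": [0, 0, 0], "dr": [0, 0, 0]},
  {"gripper": 25, "delta_pos": [0, 0, 0], "dr": [0, 0, 0]},
  {"gripper": 25, "delta_pos": [0, 0, 0], "dr": [0, 0, 0]},
  {"gripper": 25, "delta_pos": [0, 0, 0], "dr": [0, 0, 0]},
])

```text
t: 32.77
ee_pos: [486.9, 282.9, 44.0]
orientation: [0.75, 1.438, -0.749]
ft_force: [0.6, -0.2, 0.9]
width: 33.6
```

```bash
python3 -c "
from h import *
plan([487.3,283,44],35)
d=grab('scene');print(rp(d,(488,284),32,92,103)); b=d['img'][190:290,370:490,::-1];cv2.imwrite('pics/f2.png',cv2.resize(b,None,fx=5,fy=5,interpolation=cv2.INTER_CUBIC))"
```

```text
t32.77 tcp [486.9 282.9  44. ] yaw 34.95 w33.6 F [ 0.6 -0.2  0.9] q [ 0.51  0.61  1.86  0.    0.67 -0.1 ]
 dr [-0.0009  0.     -0.0005]  shift cm (axes after turn) [0.   0.03 0.02] now-axes [0.   0.03 0.02]
z99.3 n14 c(471.4,273.2) size(3.2,20.3)
```

Gripped at 33.6 mm, which is the bare body without the arms. Lifting.

apply_moves([
  {"gripper": 25, "delta_pos": [-0.5, 0, 0], "dr": [0, 0, 0]},
  {"gripper": 25, "delta_pos": [-1.5, 0, 0], "dr": [0, 0, 0]},
  {"gripper": 25, "delta_pos": [-2.5, 0, 0], "dr": [0, 0, 0]},
  {"gripper": 25, "delta_pos": [-3, 0, 0], "dr": [0, 0, 0]},
  {"gripper": 25, "delta_pos": [-3, 0, 0], "dr": [0, 0, 0]},
])

```text
t: 33.23
ee_pos: [485.7, 282.2, 149.5]
orientation: [0.748, 1.439, -0.751]
ft_force: [-0.6, 0.3, -1.3]
width: 33.8
```

apply_moves([
  {"gripper": 25, "delta_pos": [-3, 0, 0], "dr": [0, 0, 0]},
  {"gripper": 25, "delta_pos": [-3, 0, 0], "dr": [0, 0, 0]},
  {"gripper": 25, "delta_pos": [-3, 0, 0], "dr": [0, 0, 0]},
  {"gripper": 25, "delta_pos": [-2, 0, 0], "dr": [0, 0, 0]},
  {"gripper": 25, "delta_pos": [-1, 0, 0], "dr": [0, 0, 0]},
])

```text
t: 33.65
ee_pos: [487.4, 283.2, 272.1]
orientation: [0.752, 1.436, -0.746]
ft_force: [0.8, 0.1, -1.3]
width: 33.7
```

apply_moves([
  {"gripper": 25, "delta_pos": [0, 0, 0], "dr": [0, 0, 0]},
  {"gripper": 25, "delta_pos": [0, 0, 0], "dr": [0, 0, 0]},
  {"gripper": 25, "delta_pos": [0, 0, 0], "dr": [0, 0, 0]},
  {"gripper": 25, "delta_pos": [0, 0, 0], "dr": [0, 0, 0]},
  {"gripper": 25, "delta_pos": [0, 0, 0], "dr": [0, 0, 0]},
])

```text
t: 34.07
ee_pos: [486.1, 282.4, 267.3]
orientation: [0.747, 1.439, -0.751]
ft_force: [-0.3, 0.7, -0.8]
width: 33.9
```

```bash
python3 -c "
from h import *
plan([484.6,-296.4,265],35)
b=grab('scene')['img'][110:230,370:490,::-1];cv2.imwrite('pics/f3.png',cv2.resize(b,None,fx=4,fy=4,interpolation=cv2.INTER_CUBIC))"
```

```text
t34.07 tcp [486.1 282.4 267.3] yaw 34.95 w33.9 F [-0.3  0.7 -0.8] q [ 0.51  0.29  1.74 -0.    1.12 -0.1 ]
 dr [-0.0008 -0.0003  0.0029]  shift cm (axes after turn) [  0.23 -33.32  47.33] now-axes [  0.31 -33.28  47.36]
```

View pics/f3.png

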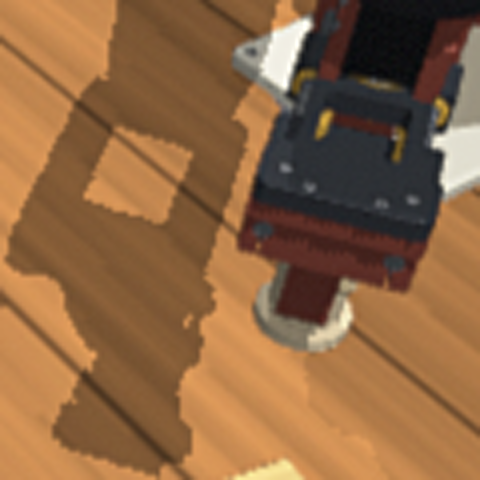

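The figure is held upright (foot ring at (302,315)). Carrying it to the wheel.

apply_moves([
  {"gripper": 25, "delta_pos": [0, -0.6, 0.85], "dr": [0, 0, 0]},
  {"gripper": 25, "delta_pos": [0, -1.2, 1.7], "dr": [0, 0, 0]},
  {"gripper": 25, "delta_pos": [0, -1.6, 2.27], "dr": [0, 0, 0]},
  {"gripper": 25, "delta_pos": [0, -1.6, 2.27], "dr": [0, 0, 0]},
  {"gripper": 25, "delta_pos": [0, -1.6, 2.27], "dr": [0, 0, 0]},
])

```text
t: 34.53
ee_pos: [485.8, 166.6, 268.5]
orientation: [0.748, 1.438, -0.749]
ft_force: [0.7, 0.1, -1.2]
width: 33.5
```

apply_moves([
  {"gripper": 25, "delta_pos": [0, -1.6, 2.27], "dr": [0, 0, 0]},
  {"gripper": 25, "delta_pos": [0, -1.6, 2.27], "dr": [0, 0, 0]},
  {"gripper": 25, "delta_pos": [0, -1.6, 2.27], "dr": [0, 0, 0]},
  {"gripper": 25, "delta_pos": [0, -1.6, 2.27], "dr": [0, 0, 0]},
  {"gripper": 25, "delta_pos": [0, -1.6, 2.27], "dr": [0, 0, 0]},
])

```text
t: 34.95
ee_pos: [485.1, 27.5, 268.7]
orientation: [0.749, 1.438, -0.75]
ft_force: [0.2, -0.1, -0.1]
width: 33.8
```

apply_moves([
  {"gripper": 25, "delta_pos": [0, -1.6, 2.27], "dr": [0, 0, 0]},
  {"gripper": 25, "delta_pos": [0, -1.6, 2.27], "dr": [0, 0, 0]},
  {"gripper": 25, "delta_pos": [0, -1.6, 2.27], "dr": [0, 0, 0]},
  {"gripper": 25, "delta_pos": [0, -1.6, 2.27], "dr": [0, 0, 0]},
  {"gripper": 25, "delta_pos": [0, -1.6, 2.27], "dr": [0, 0, 0]},
])

```text
t: 35.37
ee_pos: [484.4, -111.3, 268.7]
orientation: [0.749, 1.438, -0.75]
ft_force: [-0.4, 0.4, -1.8]
width: 33.4
```

apply_moves([
  {"gripper": 25, "delta_pos": [0, -1.6, 2.27], "dr": [0, 0, 0]},
  {"gripper": 25, "delta_pos": [0, -1.6, 2.27], "dr": [0, 0, 0]},
  {"gripper": 25, "delta_pos": [0, -1.6, 2.27], "dr": [0, 0, 0]},
  {"gripper": 25, "delta_pos": [0, -1.2, 1.7], "dr": [0, 0, 0]},
  {"gripper": 25, "delta_pos": [0, -0.7, 1], "dr": [0, 0, 0]},
])

```text
t: 35.78
ee_pos: [484.0, -228.3, 268.7]
orientation: [0.75, 1.437, -0.751]
ft_force: [0.2, -0.7, -1.3]
width: 33.3
```

apply_moves([
  {"gripper": 25, "delta_pos": [0, -0.4, 0.5], "dr": [0, 0, 0]},
  {"gripper": 25, "delta_pos": [0, 0, 0], "dr": [0, 0, 0]},
  {"gripper": 25, "delta_pos": [0, 0, 0], "dr": [0, 0, 0]},
  {"gripper": 25, "delta_pos": [0, 0, 0], "dr": [0, 0, 0]},
  {"gripper": 25, "delta_pos": [0, 0, 0], "dr": [0, 0, 0]},
])

```text
t: 36.2
ee_pos: [484.3, -231.1, 268.9]
orientation: [0.748, 1.438, -0.748]
ft_force: [0.6, -0.3, -1.2]
width: 33.4
```

```bash
python3 -c "
from h import *
steady(3)
plan([484.6,-296.4,241],35)"
```

```text
pos mean [ 484.37 -231.2   268.92] sd [0.04 0.1  0.04] Fz [-1.2 -1.3 -1.6]
t36.35 tcp [ 484.4 -231.4  268.9] yaw 35.02 w33.5 F [ 0.2  0.3 -0.7] q [-0.47  0.25  1.79  0.    1.1  -1.08]
 dr [ 0.0003 -0.     -0.0001]  shift cm (axes after turn) [ 2.79 -3.71  5.33] now-axes [ 2.79 -3.71  5.33]
```

apply_moves([
  {"gripper": 25, "delta_pos": [0, -0.7, 1], "dr": [0, 0, 0]},
  {"gripper": 25, "delta_pos": [0, -1, 1.5], "dr": [0, 0, 0]},
  {"gripper": 25, "delta_pos": [0, -1, 1.5], "dr": [0, 0, 0]},
  {"gripper": 25, "delta_pos": [0, -0.7, 0.93], "dr": [0, 0, 0]},
  {"gripper": 25, "delta_pos": [0, -0.3, 0.4], "dr": [0, 0, 0]},
])

```text
t: 36.77
ee_pos: [484.5, -298.9, 268.8]
orientation: [0.75, 1.437, -0.75]
ft_force: [-0.8, 0.2, -0.7]
width: 33.6
```

apply_moves([
  {"gripper": 25, "delta_pos": [0.5, 0, 0], "dr": [0, 0, 0]},
  {"gripper": 25, "delta_pos": [0.6, 0, 0], "dr": [0, 0, 0]},
  {"gripper": 25, "delta_pos": [0.5, 0, 0], "dr": [0, 0, 0]},
  {"gripper": 25, "delta_pos": [0, 0, 0], "dr": [0, 0, 0]},
  {"gripper": 25, "delta_pos": [0, 0, 0], "dr": [0, 0, 0]},
])

```text
t: 37.18
ee_pos: [484.2, -296.3, 252.2]
orientation: [0.749, 1.439, -0.749]
ft_force: [0.2, -0.6, -0.7]
width: 33.5
```

```bash
python3 -c "
from h import *
steady(5)
plan([484.6,-296.4,241],35)"
```

```text
pos mean [ 484.55 -296.61  252.79] sd [0.2  0.22 0.33] Fz [-0.7 -0.8 -1.2 -1.5 -0.2]
t37.43 tcp [ 484.7 -296.9  253.2] yaw 34.97 w33.8 F [ 0.3 -0.5 -0.1] q [-0.57  0.31  1.74  0.    1.09 -1.18]
 dr [-0.0005  0.0005 -0.0002]  shift cm (axes after turn) [ 1.22  0.02 -0.05] now-axes [ 1.22  0.02 -0.05]
```

apply_moves([
  {"gripper": 25, "delta_pos": [0.3, 0, -0.05], "dr": [0, 0, 0]},
  {"gripper": 25, "delta_pos": [0.4, 0, 0], "dr": [0, 0, 0]},
  {"gripper": 25, "delta_pos": [0.25, 0, 0], "dr": [0, 0, 0]},
  {"gripper": 25, "delta_pos": [0.1, 0, 0], "dr": [0, 0, 0]},
  {"gripper": 25, "delta_pos": [0, 0, 0], "dr": [0, 0, 0]},
])

```text
t: 37.85
ee_pos: [484.0, -296.5, 241.8]
orientation: [0.749, 1.439, -0.749]
ft_force: [0.5, -0.4, -0.3]
width: 33.5
```

apply_moves([
  {"gripper": 25, "delta_pos": [0, 0, 0], "dr": [0, 0, 0]},
  {"gripper": 25, "delta_pos": [0.05, 0, 0], "dr": [0, 0, 0]},
  {"gripper": 25, "delta_pos": [0, 0, 0], "dr": [0, 0, 0]},
  {"gripper": 25, "delta_pos": [0, 0, 0], "dr": [0, 0, 0]},
  {"gripper": 25, "delta_pos": [0, 0, 0], "dr": [0, 0, 0]},
])

```text
t: 38.27
ee_pos: [484.3, -296.7, 242.0]
orientation: [0.749, 1.438, -0.749]
ft_force: [-0.3, 0.0, -0.9]
width: 33.5
```

apply_moves([
  {"gripper": 25, "delta_pos": [0.03, 0, 0], "dr": [0, 0, 0]},
  {"gripper": 25, "delta_pos": [0.03, 0, 0], "dr": [0, 0, 0]},
  {"gripper": 25, "delta_pos": [0, 0, 0], "dr": [0, 0, 0]},
  {"gripper": 25, "delta_pos": [0, 0, 0], "dr": [0, 0, 0]},
  {"gripper": 25, "delta_pos": [0, 0, 0], "dr": [0, 0, 0]},
])

```text
t: 38.68
ee_pos: [484.2, -296.6, 241.2]
orientation: [0.749, 1.438, -0.749]
ft_force: [0.3, -0.5, -1.2]
width: 33.7
```

apply_moves([
  {"gripper": 25, "delta_pos": [0.03, 0, 0], "dr": [0, 0, 0]},
  {"gripper": 25, "delta_pos": [0, 0, 0], "dr": [0, 0, 0]},
  {"gripper": 25, "delta_pos": [0, 0, 0], "dr": [0, 0, 0]},
  {"gripper": 25, "delta_pos": [0, 0, 0], "dr": [0, 0, 0]},
  {"gripper": 25, "delta_pos": [0, 0, 0], "dr": [0, 0, 0]},
])

```text
t: 39.1
ee_pos: [484.3, -296.6, 241.0]
orientation: [0.749, 1.438, -0.749]
ft_force: [0.7, 0.2, -1.0]
width: 33.7
```

apply_moves([
  {"gripper": 25, "delta_pos": [0.02, 0, 0], "dr": [0, 0, 0]},
  {"gripper": 25, "delta_pos": [0, 0, 0], "dr": [0, 0, 0]},
  {"gripper": 25, "delta_pos": [0, 0, 0], "dr": [0, 0, 0]},
  {"gripper": 25, "delta_pos": [0, 0, 0], "dr": [0, 0, 0]},
  {"gripper": 25, "delta_pos": [0, 0, 0], "dr": [0, 0, 0]},
])

```text
t: 39.52
ee_pos: [484.3, -296.7, 241.0]
orientation: [0.749, 1.437, -0.749]
ft_force: [-0.4, 0.1, 2.2]
width: 33.8
```

Contact (+2.2 N). Releasing and retreating.

apply_moves([
  {"gripper": 40, "delta_pos": [0, 0, 0], "dr": [0, 0, 0]},
  {"gripper": 43, "delta_pos": [0, 0, 0], "dr": [0, 0, 0]},
  {"gripper": 50, "delta_pos": [0, 0, 0], "dr": [0, 0, 0]},
  {"gripper": 70, "delta_pos": [0, 0, 0], "dr": [0, 0, 0]},
  {"gripper": 100, "delta_pos": [0, 0, 0], "dr": [0, 0, 0]},
])

```text
t: 39.93
ee_pos: [484.2, -296.6, 240.7]
orientation: [0.749, 1.438, -0.749]
ft_force: [0.8, -0.6, -0.3]
width: 53.9
```

apply_moves([
  {"gripper": 100, "delta_pos": [0, 0, 0], "dr": [0, 0, 0]},
  {"gripper": 100, "delta_pos": [0, 0, 0], "dr": [0, 0, 0]},
  {"gripper": 100, "delta_pos": [0, 0, 0], "dr": [0, 0, 0]},
  {"gripper": 100, "delta_pos": [-0.5, 0, 0], "dr": [0, 0, 0]},
  {"gripper": 100, "delta_pos": [-1, 0, 0], "dr": [0, 0, 0]},
])

```text
t: 40.35
ee_pos: [483.6, -296.2, 255.2]
orientation: [0.75, 1.44, -0.749]
ft_force: [-0.6, -0.2, -0.5]
width: 86.1
```

apply_moves([
  {"gripper": 100, "delta_pos": [-2, 0, 0], "dr": [0, 0, 0]},
  {"gripper": 100, "delta_pos": [-2.5, 0, 0], "dr": [0, 0, 0]},
  {"gripper": 100, "delta_pos": [-3, 0, 0], "dr": [0, 0, 0]},
  {"gripper": 100, "delta_pos": [-2.5, 0, 0], "dr": [0, 0, 0]},
  {"gripper": 100, "delta_pos": [-1, 0, 0], "dr": [0, 0, 0]},
])

```text
t: 40.77
ee_pos: [485.5, -297.4, 370.7]
orientation: [0.748, 1.431, -0.749]
ft_force: [-0.4, -0.5, -0.9]
width: 87.9
```

```bash
python3 -c "
from h import *
plan([460,0,360],35)"
```

```text
t40.77 tcp [ 485.5 -297.4  370.7] yaw 34.95 w87.9 F [-0.4 -0.5 -0.9] q [-0.57  0.21  1.61  0.    1.32 -1.18]
 dr [-0.0009  0.0061 -0.0025]  shift cm (axes after turn) [  1.07  14.97 -25.83] now-axes [  0.95  14.95 -25.84]
```

apply_moves([
  {"gripper": 100, "delta_pos": [0, 0.7, -1.2], "dr": [0, 0, 0]},
  {"gripper": 100, "delta_pos": [0, 1.4, -2.4], "dr": [0, 0, 0]},
  {"gripper": 100, "delta_pos": [0, 1.4, -2.4], "dr": [0, 0, 0]},
  {"gripper": 100, "delta_pos": [0, 1.4, -2.4], "dr": [0, 0, 0]},
  {"gripper": 100, "delta_pos": [0, 1.4, -2.4], "dr": [0, 0, 0]},
])

```text
t: 41.18
ee_pos: [472.5, -169.8, 364.0]
orientation: [0.75, 1.441, -0.75]
ft_force: [0.5, -0.2, -0.5]
width: 88.1
```

apply_moves([
  {"gripper": 100, "delta_pos": [0, 1.4, -2.4], "dr": [0, 0, 0]},
  {"gripper": 100, "delta_pos": [0, 1.4, -2.4], "dr": [0, 0, 0]},
  {"gripper": 100, "delta_pos": [0, 1.4, -2.4], "dr": [0, 0, 0]},
  {"gripper": 100, "delta_pos": [0, 1.4, -2.4], "dr": [0, 0, 0]},
  {"gripper": 100, "delta_pos": [0, 1.4, -2.4], "dr": [0, 0, 0]},
])

```text
t: 41.6
ee_pos: [460.9, -31.5, 364.1]
orientation: [0.749, 1.44, -0.75]
ft_force: [-0.0, 0.3, 0.3]
width: 87.7
```

apply_moves([
  {"gripper": 100, "delta_pos": [0, 1, -1.5], "dr": [0, 0, 0]},
  {"gripper": 100, "delta_pos": [0, 0, 0], "dr": [0, 0, 0]},
  {"gripper": 100, "delta_pos": [0, 0, 0], "dr": [0, 0, 0]},
  {"gripper": 100, "delta_pos": [0, 0, 0], "dr": [0, 0, 0]},
  {"gripper": 100, "delta_pos": [0, 0, 0], "dr": [0, 0, 0]},
])

```text
t: 42.02
ee_pos: [461.9, -16.1, 365.2]
orientation: [0.749, 1.438, -0.75]
ft_force: [0.9, 0.2, 0.5]
width: 87.9
```

```bash
python3 -W ignore - <<'E'
from h import *
T=grab('top');S=grab('scene')
print(pose()[0].round(1))
for n,d in(("top",T),("scene",S)):
    print(n)
    for k,lo,hi,r,sq in(("wheel",54,66,110,0),("block",98,112,60,1),("cap",205,213.5 if n=="top" else 212.5,50,0),("foot",215,226,32,0),("body",268,277,30,0),("head",288,315,30,0)): print("  ",k,rp(d,(485,-297),r,lo,hi,bool(sq)))
a=T['img'][180:310,400:540,::-1];b=S['img'][0:160,220:380,::-1];cv2.imwrite('pics/z.png',np.hstack([cv2.resize(a,(400,371)),cv2.resize(b,(371,371))]))
T0=dict(np.load("top0.npz"))
for k,xy,lo,hi in(("jar",(451,-75),64,76),("pink",(537,-19),70,80),("red",(636,-15),70,80)):print(k,rp(T0,xy,40,lo,hi),"|",rp(T,xy,40,lo,hi))
E
```

```text
[462.1 -16.3 365.5]
top
   wheel z59.9 n2843 c(484.1,-298.9) size(150.3,152.6)
   block z104.7 n393 c(484.6,-296.9) size(64.2,64.9) ang31.8
   cap z211.6 n449 c(484.7,-296.8) size(60.8,64.2)
   foot z219.6 n168 c(484.2,-296.5) size(40.2,43.6)
   body z272.8 n171 c(484.2,-295.6) size(30.0,32.9)
   head z294.1 n153 c(484.1,-294.3) size(20.3,21.8)
scene
   wheel z58.9 n798 c(485.5,-292.1) size(150.3,155.1)
   block z103.9 n173 c(486.6,-290.9) size(69.1,69.5) ang35.8
   cap z210.4 n136 c(484.6,-293.5) size(60.3,74.4)
   foot z219.3 n72 c(487.0,-286.4) size(37.4,41.5)
   body z272.6 n58 c(486.4,-288.5) size(32.3,34.2)
   head z294.0 n39 c(485.5,-291.3) size(16.6,38.7)
jar z70.2 n338 c(450.9,-75.3) size(40.7,41.1) | none
pink z75.0 n407 c(537.6,-18.7) size(45.3,46.1) | z75.1 n234 c(540.9,-25.8) size(29.0,48.2)
red z74.9 n402 c(637.7,-14.9) size(45.7,46.4) | z74.9 n401 c(637.7,-14.6) size(45.2,46.2)
```

View pics/z.png

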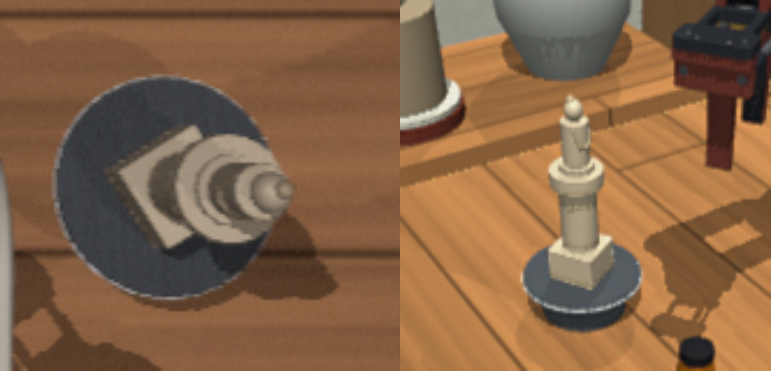

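The final view shows all four pieces upright and stacked on the wheel, with the gripper clear. Handing in.

```bash
python3 -c "
from workcell import ctrl
print(ctrl.close_job())"
```

```text
the job is handed in; nothing more can be done
None
```

The sculpture is assembled and handed in. I placed the block, column, capital and figure in that order, each lowered until light contact (6 N or less) and released before fetching the next. It took about 42 s of the 125 s.

**Last checks (top camera):**

| Piece | On | Offset from centre |
|---|---|---|
| Block | wheel | about 2 mm |
| Column | block | 0.3 mm |
| Capital | column | 0.7 mm |
| Figure's foot | capital | about 1 mm |

All four pieces stood upright, and the surface heights matched the description (60, 105, 180 and 212 mm). The gripper was open and clear of everything.

**Where the checks disagreed or fell short:**
- **Camera offset:** the scene camera reads about 3–6 mm higher in y than the top camera. The offset is about the same for most pieces, and I trusted the top camera because it agreed with the gripped positions.
- **Figure's head:** it reads about 2 mm off its foot in y. I put this down to the oblique view, as the figure looks upright in both pictures.
- **Bystanders:** the red cylinder reads unmoved. At the end the arm hid the jar and part of the pink cylinder from the top camera, and I did not re-measure the spatula, mould or red block. The gripper never went near any of them.

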